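Put the soldering iron away in its box and hasp the lid

ROBOT

A 6-joint arm with a two-finger parallel gripper is mounted at the origin on the work surface; the furniture and walls round the work are solid. World frame = base frame: x ahead of the robot, y to its left, z up, the work surface at z = 0. Lengths are in m, angles in rad, forces in N, time in s.
With the tool pointing down it reaches from about 0.35 to 0.875 m from the base axis. Payload 4.2 kg.
Tool frame: the origin (TCP) lies midway between the tips of the shut fingers; the grasp point (between the pads) lies 19 mm behind it (manip.tcp_to_grasp is the distance from the TCP to the grasp point, in m); z points along the fingers, y is the line along which they close (so a half turn about z gives the same grasp; the last joint's range is limited). The gripper opens to 85 mm and grips with 20 to 120 N. Pads are 22 mm wide; open, the fingers measure 114 mm over their backs; the gripper's body (76 mm by 85 mm) begins 54 mm behind the grasp point. The pads swing forward as they close: fully open they stand 13 mm farther back than shut.
Start: joints at [-0.931, 0.385, 0.008, 0, -1.194, -0.259], TCP at [0.232, -0.58, 0.231] pointing down, gripper open.
Joint ranges: [-3.14, 3.14], [-1.21, 2.06], [-1.07, 1.41], [-3.16, 2.05], [-2.99, -0.16], [-3.1, 3.1]. Speed limits (rad/s): [2.79, 2.79, 3.14, 3.14, 3.14, 3.14].

INTERFACE

Orientations are given as a 3x3 rotation matrix whose columns are the frame's x, y, z axes.
In Python, from rig import manip, cams gives the robot as it stands.
- The arm moves only by the tool servo_tool, never from a script. Its argument "targets" is one flat list of numbers, 6 for each row, row after row: the shift along the tool's x, y, z in units of 150 mm (1.0 is 150 mm), then the turn, a rotation vector about the tool's x, y, z in units of 180 degrees (1.0 is 180 degrees). In form: [tx, ty, tz, rx, ry, rz, tx, ty, tz, rx, ry, rz, ...]. A call has exactly 5 rows; each row is the pose to reach, as a shift and turn from the pose commanded when the call began, along the tool's axes at that moment, turning the shorter way round; what a row does not reach only later rows make up. A row lasts 1/8 s, in which the tool goes at most 62.5 mm and 10.7 degrees, less where a joint would pass 70% of its speed; a pose out of reach is approached as far as the arm can. A call with a number of a shift or a turn outside -1 to 1 is refused whole. A call with a gripper value outside its range is refused whole. "gripper" is the opening, from -1 (shut) to 1 (fully open), set as the call begins (left out, the last holds). The fingers move at their own pace and stop on an object; "grip_force" is the grip in N (left out, the last holds). Time passes only in rows, so rows that repeat a pose let the fingers close, or fill a call up. It gives the time, the measured TCP pose, the force, the opening and the grip force at its end, in the units of the state.
- manip.get_state(): the state, without advancing time (a new reading comes with each control period).
- cams.capture(name): name is "side" or "top" or "wrist"; returns (picture, depth): 480x640x3 uint8, red, green, blue; 480x640 float32, m along the optical axis (not along the pixel's ray), 0 where there is no reading.
- cams.camera_params(name): a dict with "intrinsics" (3x3 intrinsics, pixels), "origin" and "attitude" of the camera in the world; the wrist camera has in their place "mount" (4x4, takes a point from camera to tool coordinates, whose origin is the TCP and whose axes are the flange's). Camera axes: x right, y down, z forward; pixel columns grow to the right and rows downward; lengths in m; the calibration is good to about 2 mm. The wrist camera is an equidistant fisheye: a pixel r from the principal point sees the ray r / f radians off the axis. A picture is of the moment at which its call begins: read the wrist's pose just before it. camera_params takes no time and is no camera call.
- manip.hand_in(): hands the job in; it is judged then, once.
The state is a dict: "time_s": time; "joints": joint angles; "joint_vel": joint speeds; "joint_torque": joint torques, N m; "tcp_pos": TCP position; "eef_rot": TCP orientation; "force": force on the tool from outside, world axes, zero at the start; "ft_torque": the same for the moment, N m; "width": opening from 0.0 (shut) to 1.0 (fully open); "finger_force": force on a finger pad.
Only numpy, scipy, OpenCV 4.12 (cv2) and the standard library are available. Lean on these libraries where they do the work, as an engineer would, in place of code of your own. Each camera call takes 0.05 s, during which the arm holds its last target. There are 200 camera calls.

TASK

Put the cold soldering iron away in the open plywood box: lay it level across the two notched wooden rests inside, its thick cork handle in the wide notch and its steel barrel in the narrow one, and let go of it. Then shut the lid fully with the hasp still swung clear, and only after that swing the hasp down over the staple until it hangs flat against the front. Leave the white jar, the bottle and the pliers where they are.

Things in the scene. Friction and masses are not known exactly. Their poses are not given: they have to be found in the camera images.
- iron_box: Open worn cream plywood box, fixed, 182 mm deep (x), 264 wide (y), 126 high shut; steel hasp and staple mid-front. Origin: centre of underside; x from the front (robot side) to the hinged back, y left, z up. Walls 9 mm; inside x -78..74, y -121..121, floor z 7, rim z 115, front face x -87. A solder reel and a cork lie inside at the front, to z 50.
- rest_handle: Upright wooden board 14 mm thick, fixed in the box, with the wide U notch, for the cork handle: 32 mm wide, notch floor at z = 78 mm of the box. Rounded horns 12 mm wide beside the notch, tops at z = 100 mm. Origin: centre of its foot, at (28, 85, 7) mm of the box. Axes as the box's.
- rest_barrel: Upright wooden board 14 mm thick, fixed in the box, with the narrow U notch, for the barrel: 20 mm wide, notch floor at z = 83 mm of the box. Horns as on the other rest, tops at z = 100 mm. Origin: centre of its foot, at (28, -42, 7) mm of the box. Axes as the box's. Fingers have room between the two boards.
- rest_mid (a point): Fixed in the box at (28, 0, 92) mm: where the iron's middle (iron_mid) is when it lies in both notches, along y, tip towards -y, 8 mm free at either end. Axes as the box's. The open lid leans forward over this line, so the tool must come in leaning back towards the robot, about 30 to 40 degrees from vertical.
- solder_iron: Soldering iron, 223 mm long, 0.21 kg, loose on the bench to the right of the box. Origin: centre of its underside; z up, long axis y. Round cork handle, 28 mm thick, from y = 0 to +112 mm; guard disc of 32 mm, 2 mm thick, at y = -3; steel barrel 17 mm thick to y = -72; tip 9 mm thick to y = -112. Axis 16 mm above the origin. Centre of mass at y = +32 mm.
- iron_mid (a point): Middle of the iron's length, on its axis (0, 0, 16) mm of body solder_iron. Axes as that body's.
- iron_grip (a point): Place to grip: on the axis of the cork handle, at the centre of mass (y = +34 mm). Grip across the 28 mm handle.
- iron_tip (a point): Tip end of the iron, on its axis (y = -112 mm).
- iron_box_lid (a joint): Angle of the lid about its hinge at the back of the box: 0 = shut, grows as it opens, stop at 1.22 rad. Stiff hinge (0.8 Nm): it stays where it is left, also nearly shut, so it must be pressed down fully. Flat lid, 10 mm thick, 174 mm from hinge line to front edge, 264 mm wide.
- lid_hinge (a point): Hinge line of the lid at its middle, fixed in the box at (85, 0, 116) mm; it runs along the box's y. The underside of the lid lies in a plane through it, the outer face 10 mm off.
- lid_edge (a point): Middle of the lid's front edge, on the outer face (top face when shut); moves with the lid.
- hasp (a joint): Angle of the hasp about its pin on the lid's front edge, measured from the lid: 0 = square to the lid (lid shut: flat down the front), pi/2 = straight out in the lid's plane, grows as it swings up, stop 2.8 rad. Friction 0.07 Nm: stays where left. Steel plate 40 mm wide, 3 thick, 80 long from pin to rolled end; slot 13 mm wide, 24 to 56 mm from the pin. Jams on the staple if the lid is ajar.
- hasp_pin (a point): Middle of the hasp's pin, on the lid; the pin runs along the lid's y. With the lid shut it is at (-93.5, 0, 121.5) mm of the box.
- hasp_tail (a point): On the outer face of the hasp's solid tail (the place to push), 68 mm from the pin, below the staple when closed; a tool leaning back 25 degrees or more clears the staple. Axes: -x is the outward normal of the plate, -z points from the pin to the free end.
- staple: Steel staple, a 5 mm bar bent to an upright loop 20 mm high, in the middle of the box's front wall and fixed to it: its centre is 40 mm below the shut lid's hasp pin, and it stands 12.5 mm out of the closed hasp. Origin and axes are the box's own.
- jar_white: Open white plastic jar, 86 mm thick, 89 mm high, standing on the bench (bystander). Origin: centre of its underside.
- bottle_flux: White squeeze bottle with red spout, 172 mm high, 55 mm thick (bystander). Origin: centre of its underside.
- grozing_pliers: Pliers with red grips, 152 mm long, lying on the bench near the iron (bystander). Origin: centre of the underside.

How it is judged:
On the way, in this order (a step that is already met when the one before it is completed fails the run):
1. the iron lies in both rests and is let go, the lid still open (distance between iron_mid and rest_mid below 0.01 m and z of iron_mid in the frame of rest_mid below 0.004 m and y of iron_tip in the frame of rest_mid below -0.09 m and angle between the y axis of iron_mid and the y axis of iron_box, either way round below 0.06 rad and contact force between the fingers and solder_iron below 0.3 N and value of joint iron_box_lid above 0.5 rad), for 0.2 s.
2. the lid is shut with the hasp still swung clear of the staple (value of joint iron_box_lid below 0.03 rad and value of joint hasp above 0.6 rad), for 0.1 s.
At the end, for the whole second after the job is handed in: The lid is shut (within 0.03 rad), the hasp hangs over the staple flat against the front (within 0.1 rad), and the iron lies at rest in both notches, its middle within 10 mm of site rest_mid, its tip towards the box's -y, level and along the box to 0.06 rad (value of joint iron_box_lid below 0.03 rad and value of joint hasp below 0.1 rad and distance between iron_mid and rest_mid below 0.01 m and z of iron_mid in the frame of rest_mid below 0.004 m and y of iron_tip in the frame of rest_mid below -0.09 m and angle between the y axis of iron_mid and the y axis of iron_box, either way round below 0.06 rad and linear speed of solder_iron below 0.02 m/s and angular speed of solder_iron below 0.2 rad/s); the robot touches nothing.
It fails at once if the white jar is shifted by more than 30 mm (distance of jar_white from where it was at the start of the episode above 0.03 m).
It fails at once if the bottle is shifted by more than 30 mm (distance of bottle_flux from where it was at the start of the episode above 0.03 m).
It fails at once if the pliers are shifted by more than 30 mm (distance of grozing_pliers from where it was at the start of the episode above 0.03 m).
It also fails if it takes over 72 s, if anything falls off the work surface, if the arm or the gripper's body presses on something with over 40 N, if the wrist force passes 120 N, or if a joint passes its speed limit or range.

## Working session

There is one attempt and no reset: what is moved stays moved. The work goes in short steps, Python scripts to look and compute and a tool call to move; the robot and the scene stay as the last step left them, time stands still between calls to the robot, and variables do not carry over. Pictures are saved under pics/ and viewed, at most 10 in all, crops included, and the job is handed in when it is done.

Besides the shell and the picture viewer there is one more tool, called after "Emit:" in YAML: its name, and indented under it one key for each argument. servo_tool: Moves the arm, as the interface text tells. Its arguments: {"type":"object","properties":{"targets":{"type":"array","items":{"type":"number","minimum":-1,"maximum":1}},"gripper":{"type":"number"},"grip_force":{"type":"number"}},"required":["targets"]}

```bash
ls; mkdir -p pics; python3 - <<'E'
from rig import manip,cams
import cv2,numpy as np
s=manip.get_state();print(s)
for n in("top","side"):
    p,d=cams.capture(n);cv2.imwrite(f"pics/{n}0.png",p[:,:,::-1]);np.savez(f"{n}0.npz",p=p,d=d)
    print(n,cams.camera_params(n))
print(cams.camera_params("wrist"))
E
```

```text
pics
{'time_s': 0.0, 'joints': array([-9.31408848e-01,  3.85592876e-01,  6.59857987e-03, -4.83688116e-04,
       -1.19402448e+00, -2.58588298e-01]), 'joint_vel': array([ 6.14775204e-04, -1.81603442e-04,  5.45578276e-04,  4.90489228e-04,
        2.52788633e-05,  1.07192244e-03]), 'joint_torque': array([-3.96159521e-04, -3.92285550e+01,  1.88402617e+01,  4.18608025e+00,
       -4.58996423e-03,  1.29121196e-05]), 'tcp_pos': array([ 0.23206938, -0.57967232,  0.23019129]), 'eef_rot': array([[-9.28434153e-01, -3.71495749e-01, -9.65201022e-04],
       [-3.71496979e-01,  9.28431896e-01,  2.05176663e-03],
       [ 1.33900833e-04,  2.26349948e-03, -9.99997429e-01]]), 'force': array([-0.29111678,  0.93346469, -0.20577298]), 'ft_torque': array([ 0.0166021 , -0.00468995,  0.00193846]), 'finger_force': 0.0, 'width': 0.9969191375874155}
top {'intrinsics': array([[578.1079126 ,   0.        , 317.91480293],
       [  0.        , 578.1079126 , 250.06250097],
       [  0.        ,   0.        ,   1.        ]]), 'origin': array([ 0.33903537, -0.03875744,  1.52433782]), 'attitude': array([[ 0.00678131, -
[... 335 characters left out ...]
40436,  1.31943741]), 'attitude': array([[-0.62691939, -0.65800194,  0.41713971],
       [-0.77899354,  0.52125974, -0.3485073 ],
       [ 0.01188034, -0.54343512, -0.8393671 ]])}
{'intrinsics': array([[371.64829954,   0.        , 319.03135333],
       [  0.        , 371.64829954, 238.86679373],
       [  0.        ,   0.        ,   1.        ]]), 'mount': array([[ 1.28747891e-04, -9.61005541e-01, -2.76529084e-01,
         7.17505121e-02],
       [ 9.99999686e-01, -9.26449674e-05,  7.87548906e-04,
        -3.27177371e-04],
       [-7.82457890e-04, -2.76529098e-01,  9.61005227e-01,
        -1.43723706e-01],
       [ 0.00000000e+00,  0.00000000e+00,  0.00000000e+00,
         1.00000000e+00]])}
```

View pics/top0.png

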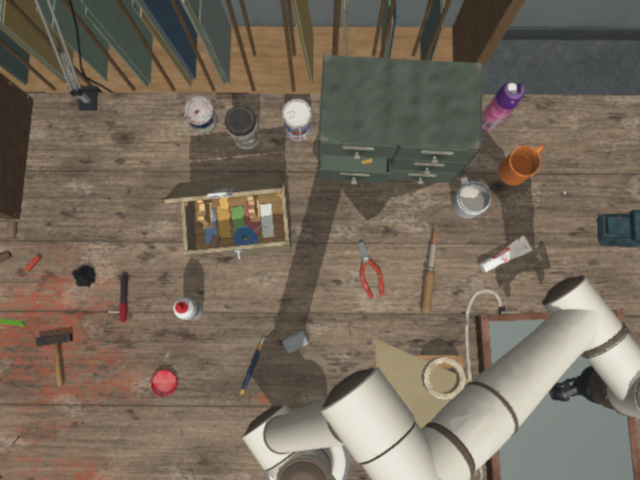

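View pics/side0.png

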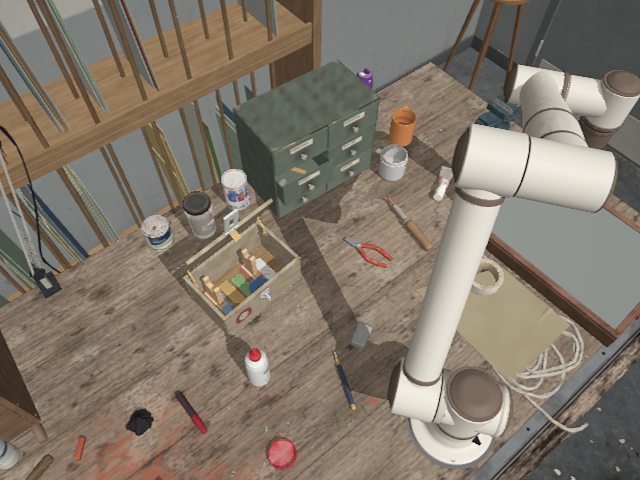

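The top view shows the box at about (235,222) and the iron at (430,270), handle end (426,310) and tip (434,228). The pliers are at (370,270) and the bottle at (186,308). I'll enlarge the box and the iron.

```bash
cat > h.py <<'E'
import numpy as np,cv2
from rig import manip,cams
def world(n,u,v,z=None,d=None):
    c=cams.camera_params(n);K=c["intrinsics"];r=c["attitude"]@np.array([(u-K[0,2])/K[0,0],(v-K[1,2])/K[1,1],1.])
    t=d if d is not None else (z-c["origin"][2])/r[2]
    return c["origin"]+r*t
def cloud(n,d):
    c=cams.camera_params(n);K=c["intrinsics"];v,u=np.mgrid[:480,:640]
    r=np.stack([(u-K[0,2])/K[0,0],(v-K[1,2])/K[1,1],np.ones(u.shape)],-1)*d[...,None]
    return r@c["attitude"].T+c["origin"]
E
python3 - <<'E'
import numpy as np,cv2
from h import *
t=np.load("top0.npz");p=t["p"][:,:,::-1]
a=cv2.resize(p[170:270,155:300],None,fx=4.9,fy=4.9,interpolation=cv2.INTER_CUBIC)
cv2.imwrite("pics/box0.png",a)
P=cloud("top",t["d"])
# iron: points above bench in window
w=np.zeros(P.shape[:2],bool);w[220:318,415:445]=1
m=w&(P[...,2]>0.006)&(P[...,2]<.06)
q=P[m];c=q[:,:2].mean(0);u,s,vt=np.linalg.svd(q[:,:2]-c);a=(q[:,:2]-c)@vt[0];b=(q[:,:2]-c)@vt[1]
print(len(q),c,vt[0],a.min(),a.max(),b.min(),b.max())
for lo in np.arange(a.min(),a.max(),.02):
    k=(a>=lo)&(a<lo+.02);print(round(lo,3),k.sum(),b[k].min().round(3),b[k].max().round(3),q[k,2].max().round(3),np.median(b[k]).round(4))
print("bench z",np.median(P[240:300,445:460,2]))
for nm,(u,v) in dict(jar=(297,108),lead=(365,245)).items(): print(nm,P[v,u])
# rim points of box
m=np.zeros(P.shape[:2],bool);m[180:262,170:295]=1
m&=(P[...,2]>.108)&(P[...,2]<.122)
q=P[m];print(len(q),cv2.minAreaRect(q[:,:2].astype(np.float32)), q.min(0),q.max(0))
E
```

```text
682 [ 0.46791916 -0.31725313] [-0.99093678  0.13432904] -0.14128283641124428 0.09311751765905922 -0.04546874854584003 0.049943156694256315
-0.141 11 -0.029 0.05 0.02 -0.0036
-0.121 31 -0.031 0.041 0.025 -0.0002
-0.101 34 -0.008 0.026 0.028 0.0003
-0.081 52 -0.009 0.042 0.028 0.0007
-0.061 52 -0.024 0.029 0.032 -0.0003
-0.041 52 -0.027 0.009 0.034 0.0001
-0.021 76 -0.032 0.014 0.036 0.0002
-0.001 88 -0.045 0.019 0.035 0.0008
0.019 76 -0.014 0.016 0.032 0.0005
0.039 74 -0.013 0.011 0.033 0.001
0.059 79 -0.014 0.011 0.031 0.0014
0.079 57 -0.027 0.02 0.03 0.0004
bench z -0.0018827606403138963
jar [0.89355257 0.02668863 0.10581954]
lead [ 0.55632198 -0.15428817 -0.00571889]
798 ((0.6155489087104797, 0.18165498971939087), (0.18140575289726257, 0.26062002778053284), 6.02516508102417) [0.51228344 0.04424468 0.10804988] [0.69972631 0.32076583 0.12196559]
```

View pics/box0.png

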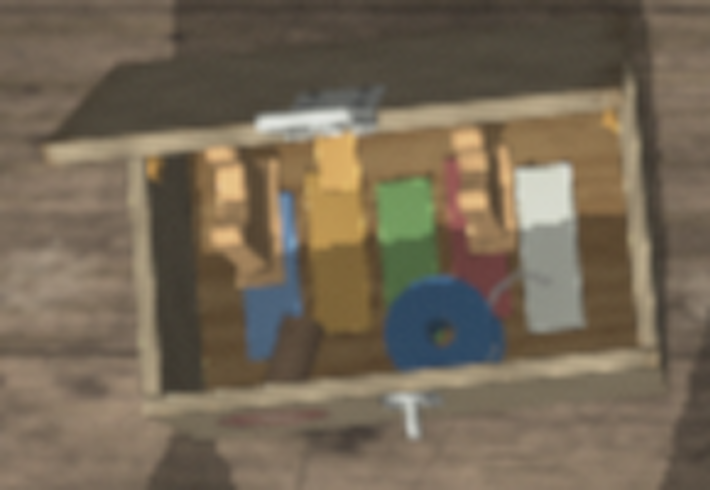

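The box crop shows both rests, the wide-notch one on the left (box +y), with the lid open at the back and the hasp folded at (320,115). The box is yawed about +6°. I'll start toward the iron and refine with the wrist camera.

```bash
cat >> h.py <<'E'
from scipy.spatial.transform import Rotation as Ro
def frame(x,z):
    z=np.array(z,float);z/=np.linalg.norm(z);x=np.array(x,float);x-=z*(x@z);x/=np.linalg.norm(x)
    return np.stack([x,np.cross(z,x),z],1)
def go(pos,R,s=None):
    s=s or manip.get_state();R0=s["eef_rot"]
    t=R0.T@(np.array(pos)-s["tcp_pos"])/.15;r=Ro.from_matrix(R0.T@R).as_rotvec()/np.pi
    print("go",t.round(4),r.round(4),"calls>=",max(abs(t).max(),np.linalg.norm(r)*180/53.5).round(2))
def st():
    s=manip.get_state();print(round(s["time_s"],2),s["tcp_pos"].round(4),s["joints"].round(3),s["force"].round(1),round(s["width"],3),round(s["finger_force"],1));return s
def wray(u,v,s):   # wrist pixel -> world origin, dir
    c=cams.camera_params("wrist");K=c["intrinsics"];M=c["mount"]
    a=np.array([(u-K[0,2])/K[0,0],(v-K[1,2])/K[1,1]]);th=np.linalg.norm(a)
    d=np.append(a/th*np.sin(th),np.cos(th)) if th>0 else np.array([0,0,1.])
    R=s["eef_rot"];return s["tcp_pos"]+R@M[:3,3],R@M[:3,:3]@d
def wpt(u,v,z,s):
    o,d=wray(u,v,s);return o+d*(z-o[2])/d[2]
def wpix(X,s):
    c=cams.camera_params("wrist");K=c["intrinsics"];M=c["mount"]
    q=M[:3,:3].T@(s["eef_rot"].T@(np.array(X)-s["tcp_pos"])-M[:3,3]);th=np.arctan2(np.hypot(q[0],q[1]),q[2])
    return K[:2,2]+K[0,0]*th*q[:2]/np.hypot(q[0],q[1])
E
python3 - <<'E'
from h import *
go([.456,-.316,.23],frame([.991,-.134,0],[0,0,-1]))
E
```

```text
go [-2.039   1.0779  0.0041] [ 3.000e-04  8.000e-04 -8.361e-01] calls>= 2.81
```

Emit:
servo_tool:
  targets: [-0.2,0.11,0,0,0,-0.055,-0.4,0.22,0,0,0,-0.11,-0.6,0.33,0,0,0,-0.165,-0.8,0.44,0,0,0,-0.22,-1,0.53,0,0,0,-0.28]

```text
time_s: 0.72
tcp_pos: [0.3424, -0.4494, 0.2309]
eef_rot: [[-0.301, -0.954, -0.001], [-0.954, 0.301, 0.001], [-0.001, 0.001, -1.0]]
force: [-0.2, 0.5, -0.3]
width: 0.999
finger_force: 0.0
```

```bash
python3 - <<'E'
from h import *
st();go([.456,-.316,.2],frame([.991,-.134,0],[0,0,-1]))
E
```

```text
0.72 [ 0.3424 -0.4494  0.2309] [-0.633  0.284 -0.142 -0.    -1.146  0.328] [-0.2  0.5 -0.3] 0.999 0.0
go [-1.0759 -0.4552  0.2061] [ 0.000e+00  4.000e-04 -5.544e-01] calls>= 1.87
```

Emit:
servo_tool:
  targets: [-0.2,-0.09,0,0,0,-0.055,-0.4,-0.18,0,0,0,-0.11,-0.6,-0.27,0,0,0,-0.165,-0.8,-0.36,0,0,0,-0.22,-1,-0.44,0,0,0,-0.28]

```text
time_s: 1.35
tcp_pos: [0.4512, -0.327, 0.2308]
eef_rot: [[0.542, -0.84, -0.001], [-0.84, -0.542, 0.001], [-0.001, 0.0, -1.0]]
force: [1.2, 0.1, -0.2]
width: 1.0
finger_force: 0.0
```

Emit:
servo_tool:
  targets: [0,-0.02,0.05,0,0,-0.055,0,-0.04,0.1,0,0,-0.11,0,-0.06,0.15,0,0,-0.165,0,-0.07,0.2,0,0,-0.22,0,-0.07,0.2,0,0,-0.275]

```text
time_s: 1.98
tcp_pos: [0.459, -0.322, 0.2]
eef_rot: [[0.991, -0.133, -0.002], [-0.133, -0.991, 0.001], [-0.003, -0.001, -1.0]]
force: [-0.0, -0.9, 0.7]
width: 1.0
finger_force: 0.0
```

```bash
python3 - <<'E'
from h import *
s=st();p,d=cams.capture("wrist");cv2.imwrite("pics/w1.png",p[:,:,::-1]);np.savez("w1.npz",p=p,d=d,tcp_pos=s["tcp_pos"],eef_rot=s["eef_rot"])
for y in(.112,.034,0,-.112):
    X=np.array([.490,-.320,.016])+y*np.array([-.991,.134,0]);print(y,X.round(3),wpix(X,s))
E
```

```text
1.98 [ 0.459 -0.322  0.2  ] [-3.230e-01  3.020e-01 -1.980e-01 -1.000e-03 -1.074e+00  1.760e+00] [-0.  -0.9  0.7] 1.0 0.0
0.112 [ 0.379 -0.305  0.016] [311.96215933 293.86619914]
0.034 [ 0.456 -0.315  0.016] [311.5105479  214.89315949]
0 [ 0.49  -0.32   0.016] [311.37453431 177.46112498]
-0.112 [ 0.601 -0.335  0.016] [311.29434649  51.92433797]
```

View pics/w1.png

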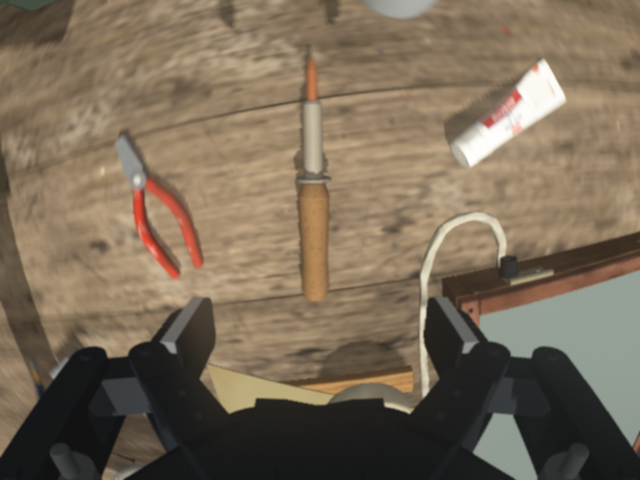

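The wrist view shows the handle end at (315,300), the guard disc at (314,179) and the tip at (311,56). The pliers are well to the left.

```bash
python3 - <<'E'
from h import *
s=np.load("w1.npz")
H=wpt(315.5,299,.018,s);G=wpt(314,179.5,.016,s);T=wpt(311,56,.016,s)
print(H,G,T,np.linalg.norm(H-T))
a=(H-T)[:2];a/=np.linalg.norm(a);print(a)
for X,y in((H,.112),(G,-.003),(T,-.112)):print((X[:2]-y*a))
m=np.mean([X[:2]-y*a for X,y in((H,.112),(G,-.003),(T,-.112))],0);g=m+.034*a;print(m,g)
x=[-a[0],-a[1],0]
go([*g,.05],frame(x,[0,0,-1]));go([*g,.006],frame(x,[0,0,-1]))
E
```

```text
[ 0.3740299  -0.30777987  0.018     ] [ 0.48787903 -0.32205195  0.016     ] [ 0.59730085 -0.33425789  0.016     ] 0.2248443924949949
[-0.99304135  0.11776617]
[ 0.48525053 -0.32096968]
[ 0.4848999  -0.32169865]
[ 0.48608021 -0.32106808]
[ 0.48541022 -0.32124547] [ 0.45164681 -0.31724142]
go [-0.0525 -0.0252  1.0028] [-0.0002  0.0006 -0.0039] calls>= 1.0
go [-0.052  -0.025   1.2961] [-0.0002  0.0006 -0.0039] calls>= 1.3
```

Emit:
servo_tool:
  targets: [-0.05,-0.025,0.2,0,0,-0.004,-0.05,-0.025,0.4,0,0,-0.004,-0.05,-0.025,0.6,0,0,-0.004,-0.05,-0.025,0.8,0,0,-0.004,-0.05,-0.025,1.0,0,0,-0.004]

```text
time_s: 2.65
tcp_pos: [0.4526, -0.3176, 0.0503]
eef_rot: [[0.992, -0.129, -0.0], [-0.129, -0.992, 0.0], [-0.0, -0.0, -1.0]]
force: [0.8, 0.8, 0.3]
width: 1.005
finger_force: 0.0
```

Emit:
servo_tool:
  targets: [0,0,0.08,0,0,0,0,0,0.15,0,0,0,0,0,0.22,0,0,0,0,0,0.26,0,0,0,0,0,0.29,0,0,0]

```text
time_s: 3.28
tcp_pos: [0.4529, -0.3177, 0.0078]
eef_rot: [[0.992, -0.127, 0.001], [-0.127, -0.992, -0.0], [0.001, 0.0, -1.0]]
force: [0.7, 0.1, -0.8]
width: 1.002
finger_force: 0.0
```

Emit:
servo_tool:
  targets: [0,0,0,0,0,0,0,0,0,0,0,0,0,0,0,0,0,0,0,0,0,0,0,0,0,0,0,0,0,0]
  gripper: -1
  grip_force: 50

```text
time_s: 3.9
tcp_pos: [0.453, -0.3177, 0.0083]
eef_rot: [[0.992, -0.127, 0.001], [-0.127, -0.992, -0.0], [0.001, 0.0, -1.0]]
force: [-0.2, 0.3, 3.0]
width: 0.303
finger_force: 49.6
```

```bash
python3 - <<'E'
from h import *
st()
E
```

```text
3.9 [ 0.453  -0.3177  0.0083] [-0.319  0.527 -0.423  0.    -0.621  1.763] [-0.2  0.3  3. ] 0.303 49.6
```

Emit:
servo_tool:
  targets: [0,0,-0.1,0,0,0,0,0,-0.3,0,0,0,0,0,-0.5,0,0,0,0,0,-0.75,0,0,0,0,0,-1.0,0,0,0]

```text
time_s: 4.53
tcp_pos: [0.4521, -0.3174, 0.1593]
eef_rot: [[0.992, -0.127, -0.0], [-0.127, -0.992, 0.0], [-0.0, -0.0, -1.0]]
force: [0.6, -0.7, -1.6]
width: 0.299
finger_force: 49.7
```

```bash
python3 - <<'E'
from h import *
st();go([.45,-.05,.36],frame([.105,-.995,0],[.57,.06,-.819]));go([.45,.2,.36],frame([.105,-.995,0],[.57,.06,-.819]))
E
```

```text
4.53 [ 0.4521 -0.3174  0.1593] [-0.319  0.327 -0.275 -0.    -0.97   1.763] [ 0.6 -0.7 -1.6] 0.299 49.7
go [-0.2409 -1.7672 -1.3375] [0.1641 0.1301 0.4118] calls>= 1.77
go [-0.4524 -3.4204 -1.3368] [0.1641 0.1301 0.4118] calls>= 3.42
```

Emit:
servo_tool:
  targets: [0,-0.1,-0.2,0.01,0.008,0.027,0,-0.3,-0.4,0.022,0.017,0.054,0,-0.5,-0.6,0.033,0.026,0.082,-0.05,-0.7,-0.8,0.044,0.034,0.11,-0.1,-0.9,-1.0,0.055,0.043,0.137]

```text
time_s: 5.15
tcp_pos: [0.4541, -0.1808, 0.3089]
eef_rot: [[0.837, -0.515, 0.183], [-0.539, -0.834, 0.117], [0.093, -0.196, -0.976]]
force: [0.2, 0.1, -2.1]
width: 0.304
finger_force: 49.7
```

```bash
python3 - <<'E'
from h import *
st();go([.43,-.03,.36],frame([.105,-.995,0],[.57,.06,-.819]));go([.43,.2,.36],frame([.105,-.995,0],[.57,.06,-.819]))
E
```

```text
5.15 [ 0.4541 -0.1808  0.3089] [-0.139  0.039 -0.204 -0.154 -1.164  1.197] [ 0.2  0.1 -2.1] 0.304 49.7
go [-0.6441 -0.8231 -0.245 ] [0.109  0.0871 0.2737] calls>= 1.03
go [-1.4699 -2.1026 -0.0662] [0.109  0.0871 0.2737] calls>= 2.1
```

Emit:
servo_tool:
  targets: [-0.14,-0.2,-0.1,0.02,0.017,0.053,-0.28,-0.4,-0.17,0.042,0.034,0.106,-0.42,-0.6,-0.2,0.064,0.05,0.16,-0.56,-0.8,-0.22,0.086,0.067,0.21,-0.7,-0.95,-0.24,0.108,0.086,0.265]

```text
time_s: 5.78
tcp_pos: [0.4354, -0.0342, 0.3563]
eef_rot: [[0.284, -0.822, 0.493], [-0.957, -0.277, 0.09], [0.063, -0.497, -0.865]]
force: [0.1, -0.4, -1.5]
width: 0.3
finger_force: 49.7
```

```bash
python3 - <<'E'
from h import *
st();go([.43,.2,.37],frame([.105,-.995,0],[.57,.06,-.819]))
E
```

```text
5.78 [ 0.4354 -0.0342  0.3563] [ 0.36  -0.295 -0.55   0.125 -0.802 -0.117] [ 0.1 -0.4 -1.5] 0.3 49.7
go [-1.4983 -0.4478  0.0431] [0.0264 0.0145 0.06  ] calls>= 1.5
```

Emit:
servo_tool:
  targets: [-0.2,-0.06,0,0.008,0.004,0.02,-0.4,-0.12,0,0.016,0.008,0.04,-0.6,-0.18,0.01,0.022,0.012,0.05,-0.8,-0.24,0.02,0.026,0.014,0.06,-1.0,-0.3,0.03,0.026,0.014,0.06]

```text
time_s: 6.4
tcp_pos: [0.4318, 0.1217, 0.3645]
eef_rot: [[0.109, -0.816, 0.568], [-0.994, -0.09, 0.061], [0.001, -0.571, -0.821]]
force: [0.5, -0.2, -3.0]
width: 0.3
finger_force: 49.8
```

Emit:
servo_tool:
  targets: [-0.1,0,0,0,0,0,-0.2,0,0,0,0,0,-0.3,0,0,0,0,0,-0.4,0,0,0,0,0,-0.4,0,0,0,0,0]

```text
time_s: 7.02
tcp_pos: [0.426, 0.1814, 0.3646]
eef_rot: [[0.11, -0.816, 0.568], [-0.994, -0.091, 0.062], [0.001, -0.571, -0.821]]
force: [0.1, 0.2, -2.5]
width: 0.301
finger_force: 49.8
```

```bash
python3 - <<'E'
from h import *
s=st();print(s["eef_rot"].round(3))
p,d=cams.capture("wrist");cv2.imwrite("pics/w2.png",p[:,:,::-1]);np.savez("w2.npz",p=p,d=d,tcp_pos=s["tcp_pos"],eef_rot=s["eef_rot"])
p,d=cams.capture("top");cv2.imwrite("pics/t2.png",p[:,:,::-1]);np.savez("t2.npz",p=p,d=d)
E
```

```text
7.03 [0.426  0.1814 0.3646] [ 0.996 -0.26  -0.713  0.652 -0.818 -1.268] [ 0.1  0.2 -2.5] 0.301 49.8
[[ 0.11  -0.816  0.568]
 [-0.994 -0.091  0.062]
 [ 0.001 -0.571 -0.821]]
```

View pics/w2.png

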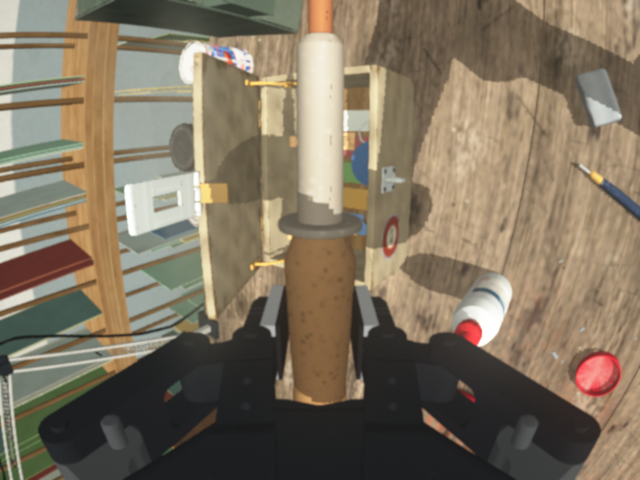

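The wrist view shows the iron gripped straight in hand, guard at (319,224) and barrel end at (321,38). The box is behind it, front rim from about (378,67) to (372,285), staple at (388,180), and the hasp swung up on the lid at (165,203). I'll enlarge the box region.

```bash
python3 - <<'E'
import cv2
p=cv2.imread("pics/w2.png")
cv2.imwrite("pics/w2c.png",cv2.resize(p[45:305,235:435],None,fx=2.3,fy=2.3,interpolation=cv2.INTER_CUBIC))
E
```

```text
(no output)
```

View pics/w2c.png

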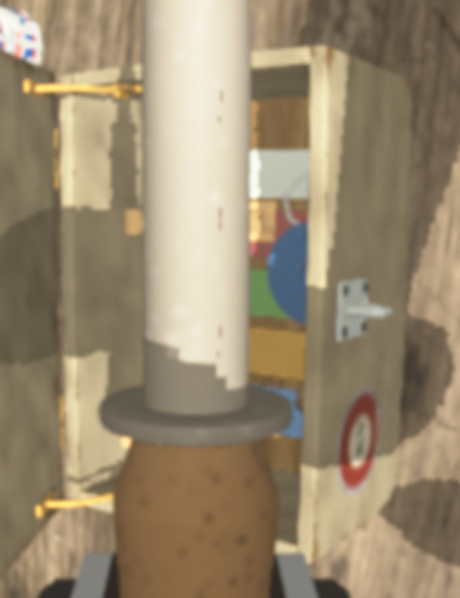

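The crop shows the front rim's outer corners at crop (334,47) and (303,567), that is, image (380.2,65.4) and (366.7,291.5). The staple is at about (388,180).

```bash
python3 - <<'E'
from h import *
s=np.load("w2.npz")
def rep(a,b,n):
    e=(b-a)[:2];yaw=np.arctan2(-e[0],e[1]);c=(a+b)[:2]/2;R=np.array([[np.cos(yaw),-np.sin(yaw)],[np.sin(yaw),np.cos(yaw)]])
    print(n,"len",np.linalg.norm(e),"yaw deg",np.degrees(yaw),"origin",c+R@[.087,0])
rep(wpt(380.2,65.4,.115,s),wpt(366.7,291.5,.115,s),"wrist")
rep(world("top",289.7,244.7,z=.115),world("top",184.2,254.1,z=.115),"top")
# point-cloud fit of rim, front strip + sides from top0
t=np.load("top0.npz");P=cloud("top",t["d"])
m=np.zeros(P.shape[:2],bool);m[180:262,170:295]=1;m&=(P[...,2]>.107)&(P[...,2]<.124);q=P[m]
c,sn=np.cos(np.radians(5.5)),np.sin(np.radians(5.5))
for o in[(.6155,.1817)]:
    l=(q[:,:2]-o)@np.array([[c,-sn],[sn,c]])
    print("rim z med",np.median(q[:,2]))
    for a in np.arange(-.14,.14,.04):
        k=(l[:,1]>a)&(l[:,1]<a+.04)&(l[:,0]<-.06);print("front",a.round(2),k.sum(),l[k,0].mean().round(4))
    for a in np.arange(-.06,.08,.04):
        for sgn in(-1,1):
            k=(l[:,0]>a)&(l[:,0]<a+.04)&(sgn*l[:,1]>.11);print("side",sgn,a.round(2),k.sum(),l[k,1].mean().round(4))
# iron in hand, tool frame: intersect rays with tool plane z=-0.008
R=s["eef_rot"]
def tl(u,v,zt):
    o,d=wray(u,v,s);o=R.T@(o-s["tcp_pos"]);d=R.T@d;return o+d*(zt-o[2])/d[2]
for n,u,v in(("handle",319,402),("guard",319,224),("barrel top",321,36)):print(n,tl(u,v,-.008).round(4))
st()
E
```

```text
wrist len 0.26125549435145423 yaw deg 4.1871420264881545 origin [0.61191486 0.18065631]
top len 0.2605156081401426 yaw deg 5.485754333356635 origin [0.6129676  0.17817578]
rim z med 0.11325636616630474
front -0.14 78 -0.0794
front -0.1 68 -0.0852
front -0.06 62 -0.0854
front -0.02 61 -0.0856
front 0.02 61 -0.0861
front 0.06 66 -0.0865
front 0.1 80 -0.0802
front 0.14 0 nan
side -1 -0.06 58 -0.1261
side 1 -0.06 63 0.1245
side -1 -0.02 59 -0.1258
side 1 -0.02 68 0.1245
side -1 0.02 56 -0.1244
side 1 0.02 46 0.1228
side -1 0.06 2 -0.1293
side 1 0.06 2 0.1297
handle [-0.0485  0.0004 -0.008 ]
guard [ 0.0375  0.0005 -0.008 ]
barrel top [ 0.108   0.0012 -0.008 ]
7.12 [0.4261 0.1807 0.3647] [ 0.995 -0.26  -0.713  0.651 -0.818 -1.268] [-1.2 -0.6 -2.8] 0.303 49.8<stdin>:16: RuntimeWarning: Mean of empty slice.
  ret = ret.dtype.type(ret / rcount)
```

```bash
cat >> h.py <<'E'
YAW=np.radians(5.3);BO=np.array([.6122,.1803,0]);BR=Ro.from_euler("z",YAW).as_matrix()
def box(*mm): return BO+BR@(np.array(mm)/1000.)
def tool(tilt,sx=-1):   # x along box -y (sx=-1), leaning back
    t=np.radians(tilt);return frame(BR@[0,sx,0],BR@[np.sin(t),0,-np.cos(t)])
MID=np.array([.0345,.0005,-.008])
def mid2tcp(p,R): return p-R@MID
E
python3 - <<'E'
from h import *
s=np.load("w2.npz");d=s["d"];M=cams.camera_params("wrist")["mount"];K=cams.camera_params("wrist")["intrinsics"]
for v in range(50,390,20):
    r=[]
    for u in range(316,325):
        a=np.array([(u-K[0,2])/K[0,0],(v-K[1,2])/K[1,1]]);th=np.linalg.norm(a);q=np.append(a/th*np.sin(th),np.cos(th));q*=d[v,u]/q[2]
        r.append(M[:3,:3]@q+M[:3,3])
    print(v,np.median(r,0).round(4))
R=tool(35)
go(mid2tcp(box(28,0,125),R),R);go(mid2tcp(box(28,0,94),R),R)
E
```

```text
50 [ 0.1003  0.0008 -0.0174]
70 [ 0.0931  0.0008 -0.018 ]
90 [ 0.0862  0.0008 -0.0175]
110 [ 0.0794  0.0008 -0.0175]
130 [ 0.0725  0.0008 -0.0177]
150 [ 0.0657  0.0008 -0.0174]
170 [ 0.0588  0.0008 -0.0172]
190 [ 0.0519  0.0008 -0.0174]
210 [ 0.0448  0.0008 -0.0172]
230 [ 0.0392  0.0008 -0.023 ]
250 [ 0.031   0.0008 -0.0197]
270 [ 0.0243  0.0008 -0.0217]
290 [ 0.0165  0.0008 -0.0216]
310 [ 0.0084  0.0008 -0.0216]
330 [-0.0006  0.0008 -0.0209]
350 [-0.0101  0.0008 -0.0204]
370 [-0.0204  0.0008 -0.0198]
go [-0.09   -0.2597  2.1778] [0.001  0.0028 0.0044] calls>= 2.18
go [-0.0901 -0.1416  2.3474] [0.001  0.0028 0.0044] calls>= 2.35
```

Emit:
servo_tool:
  targets: [-0.02,-0.02,0.2,0,0,0.004,-0.04,-0.04,0.4,0,0,0.004,-0.06,-0.06,0.6,0,0.002,0.004,-0.08,-0.08,0.8,0,0.002,0.004,-0.09,-0.1,1.0,0,0.003,0.004]

```text
time_s: 7.75
tcp_pos: [0.5231, 0.2054, 0.2501]
eef_rot: [[0.093, -0.817, 0.569], [-0.996, -0.077, 0.053], [0.001, -0.572, -0.82]]
force: [0.3, 0.7, -0.3]
width: 0.295
finger_force: 49.8
```

Emit:
servo_tool:
  targets: [0,-0.03,0.15,0,0,0,0,-0.05,0.3,0,0,0,0,-0.08,0.45,0,0,0,0,-0.1,0.6,0,0,0,0,-0.12,0.7,0,0,0]

```text
time_s: 8.38
tcp_pos: [0.5973, 0.2153, 0.1788]
eef_rot: [[0.085, -0.821, 0.565], [-0.996, -0.077, 0.037], [0.013, -0.566, -0.824]]
force: [1.3, 0.2, -2.1]
width: 0.3
finger_force: 49.8
```

```bash
python3 - <<'E'
from h import *
s=st();R=tool(35)
go(mid2tcp(box(28,0,125),R),R)
p,d=cams.capture("side");cv2.imwrite("pics/s3.png",cv2.resize(p[140:360,150:380],None,fx=2.6,fy=2.6)[:,:,::-1])
E
```

```text
8.38 [0.5973 0.2153 0.1788] [ 0.336  0.229 -0.81   1.899 -0.16  -2.104] [ 1.3  0.2 -2.1] 0.3 49.8
go [ 0.0039 -0.0187  0.4985] [ 0.003  -0.0048  0.0004] calls>= 0.5
```

View pics/s3.png

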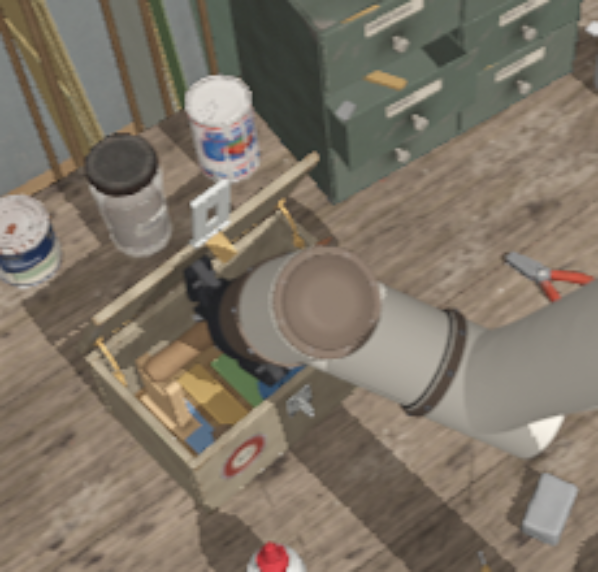

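The side view shows the iron above the rests inside the lid. The arm is at its j5 limit, with the tool nearly aligned with the forearm. I'll fit a quick kinematic model and pick a reachable lean.

```bash
cat > kin.py <<'E'
import numpy as np
from scipy.optimize import least_squares
from scipy.spatial.transform import Rotation as Ro
D=[([-.9314,.3856,.0066,-.0005,-1.194,-.2586],[.2321,-.5797,.2302]),
([-.633,.284,-.142,0,-1.146,.328],[.3424,-.4494,.2309]),
([-.323,.302,-.198,-.001,-1.074,1.76],[.459,-.322,.2]),
([-.319,.527,-.423,0,-.621,1.763],[.453,-.3177,.0083]),
([-.319,.327,-.275,0,-.97,1.763],[.4521,-.3174,.1593]),
([-.139,.039,-.204,-.154,-1.164,1.197],[.4541,-.1808,.3089]),
([.36,-.295,-.55,.125,-.802,-.117],[.4354,-.0342,.3563]),
([.995,-.26,-.713,.651,-.818,-1.268],[.4261,.1807,.3647]),
([.336,.229,-.81,1.899,-.16,-2.104],[.5973,.2153,.1788])]
def fk(q,p,s4=1.):
    r0,h,L1,A,B,w,c,j6o=p;E=lambda a,t:Ro.from_euler(a,t).as_matrix()
    T=E("z",q[0]);x=T@[r0,0,h];x=x+T@E("y",q[1])@[0,0,L1];T=T@E("y",q[1]-q[2]);x=x+T@[A,0,B]
    T=T@E("x",s4*q[3])@E("y",-q[4]);x=x+T@[w,0,c];T=T@E("x",-s4*q[5]*-1)
    return x,T,
def fit(s4):
    f=lambda p:np.concatenate([fk(q,p,s4)[0]-x for q,x in D])
    return least_squares(f,[0.1,.3,.45,.45,.1,.3,.05,0])
if __name__=="__main__":
    for s4 in(1,-1):
        r=fit(s4);print(s4,np.sqrt(np.mean(r.fun**2)),abs(r.fun).max(),r.x.round(4))
        for i in(0,6,7,8):print(fk(D[i][0],r.x,s4)[1][:,0].round(3))
        print(r.fun.reshape(-1,3).round(4)[-4:])
E
python3 kin.py
```

```text
1 0.10482295410120067 0.1738565676282547 [ 0.2393 -0.1042  0.1883  0.1988  0.2149 -0.0766 -0.0163  0.    ]
[-0.002  0.001 -1.   ]
[ 0.43   0.258 -0.865]
[-0.175  0.543 -0.821]
[ 0.465  0.322 -0.825]
[[ 0.0053  0.1264  0.008 ]
 [-0.0786  0.1627 -0.0641]
 [-0.1739  0.158  -0.1205]
 [-0.0987 -0.0373 -0.0939]]
-1 0.08485755688814098 0.18945207217936905 [-0.0057  0.2659  0.6665  0.3278  0.01    0.5534  0.0438  0.    ]
[-0.001  0.002 -1.   ]
[ 0.493  0.09  -0.865]
[ 0.567  0.062 -0.821]
[ 0.564  0.037 -0.825]
[[ 0.0275  0.1895  0.0207]
 [-0.0158  0.1432  0.0167]
 [-0.0396 -0.0014 -0.0362]
 [-0.0041 -0.0531 -0.0108]]
```

```bash
sed -i 's/r0,h,L1,A,B,w,c,j6o=p/r0,h,L1,A,B,w,c,d,e=p/; s/x=x+T@\[A,0,B\]/x=x+T@[A,d,B]/; s/\[w,0,c\]/[w,e,c]/; s/\.05,0\])/.05,-.16,0])/; s/for s4 in(1,-1)/for s4 in(-1,)/' kin.py; python3 kin.py
```

```text
-1 0.00011925203718498932 0.00025914815968125504 [ 6.000e-04  1.601e-01  5.655e-01  4.209e-01 -1.000e-04  2.980e-01
  1.000e-04 -2.000e-04 -1.596e-01]
[-0.001  0.002 -1.   ]
[ 0.493  0.09  -0.865]
[ 0.567  0.062 -0.821]
[ 0.564  0.037 -0.825]
[[ 0.      0.0002  0.0003]
 [-0.      0.0001 -0.    ]
 [-0.0001 -0.     -0.0002]
 [ 0.      0.0001 -0.    ]]
```

```bash
cat > ik.py <<'E'
from kin import *
from h import *
PP=fit(-1).x
C=np.array([[0,0,1],[-1,0,0],[0,-1,0]],float)
LO=np.array([-3.14,-1.21,-1.07,-3.16,-2.99,-3.1]);HI=np.array([3.14,2.06,1.41,2.05,-.16,3.1])
def FK(q):
    q=list(q);j6=q[5];x,T=fk(q[:5]+[0],PP,-1)[:2];return x,T@Ro.from_euler("x",-j6).as_matrix()@C
def IK(pos,R,q0):
    def f(q):
        x,T=FK(q);return np.concatenate([(x-pos)*5,Ro.from_matrix(R.T@T).as_rotvec()])
    r=least_squares(f,np.clip(q0,LO+1e-3,HI-1e-3),bounds=(LO,HI));return r.x,np.linalg.norm(r.fun)
def branches(pos,R,n=24,seed=0):
    g=np.random.default_rng(seed);out=[]
    for _ in range(n):
        q0=g.uniform(np.maximum(LO,[-1,-.5,-1,-3.1,-2.2,-3.1]),np.minimum(HI,[1.8,1.2,.5,2,-.2,3.1]));q,e=IK(pos,R,q0)
        if e<1e-3 and not any(np.abs(q-o).max()<.03 for o in out):out.append(q)
    return out
E
cat > e1.py <<'E'
from ik import *
s=manip.get_state();x,R=FK(s["joints"]);print(np.abs(x-s["tcp_pos"]).max(),np.abs(R-s["eef_rot"]).max())
for tilt in(20,25,30,35,40,45,50):
    for z in(125,94):
        R=tool(tilt);p=mid2tcp(box(28,0,z),R)
        print(tilt,z,[b.round(2).tolist() for b in branches(p,R)])
E
python3 e1.py
```

```text
0.0004416850005936057 2.220446049250313e-16
20 125 [[0.62, 0.43, -0.43, 0.42, -0.44, -0.89]]
20 94 [[0.61, 0.46, -0.49, 0.52, -0.35, -0.99]]
25 125 [[0.56, 0.4, -0.62, 0.89, -0.25, -1.31]]
25 94 []
30 125 []
30 94 []
35 125 []
35 94 []
40 125 []
40 94 []
45 125 []
45 94 []
50 125 []
50 94 []
```

```bash
sed -i 's/MID=np.array.*/MID=np.array([.0345,.0005,-.0083])/' h.py; cat > e2.py <<'E'
from ik import *
s=st();m=s["tcp_pos"]+s["eef_rot"]@MID;print("mid box",((m-BO)@BR*1000).round(1))
q=s["joints"]
for tilt,p in((28,m),(22,m),(22,box(20,0,140)),(22,box(28,0,120)),(22,box(28,0,94)),(23,box(28,0,94)),(24,box(28,0,94))):
    R=tool(tilt);q2,e=IK(mid2tcp(p,R),R,q if tilt>22 else q2);print(tilt,q2.round(3),round(e,5))
R=tool(22);go(mid2tcp(m,R),R)
c=cams.camera_params("top");K=c["intrinsics"]
for th in(.9,1.0,1.1,1.15,1.22):
    for off in(0,10):
        X=box(85-174*np.cos(th)+off*np.sin(th),0,116+174*np.sin(th)+off*np.cos(th));v=c["attitude"].T@(X-c["origin"]);v=K@v/v[2];print(th,off,((v[0]-155)*4.9).round(),((v[1]-170)*4.9).round())
E
python3 e2.py
```

```text
8.43 [0.598  0.2158 0.178 ] [ 0.336  0.231 -0.808  1.899 -0.16  -2.104] [ 1.2  0.  -2.8] 0.298 49.8
mid box [-16.2   2.3 185. ]
28 [ 0.622  0.253 -0.685  0.881 -0.312 -1.334] 0.0
22 [ 0.678  0.286 -0.498  0.443 -0.504 -0.946] 0.0
22 [ 0.629  0.388 -0.491  0.509 -0.404 -0.977] 0.0
22 [ 0.612  0.423 -0.511  0.569 -0.352 -1.029] 0.0
22 [ 0.582  0.452 -0.58   0.743 -0.263 -1.184] 0.0
23 [ 0.545  0.444 -0.633  0.932 -0.215 -1.342] 0.0
24 [ 0.481  0.435 -0.685  1.204 -0.166 -1.557] 0.0
go [-0.0008  0.0117 -0.004 ] [-0.0689 -0.0048 -0.0001] calls>= 0.23
0.9 0 344.0 213.0
0.9 10 340.0 194.0
1.0 0 338.0 178.0
1.0 10 335.0 158.0
1.1 0 333.0 142.0
1.1 10 330.0 120.0
1.15 0 330.0 123.0
1.15 10 327.0 101.0
1.22 0 327.0 96.0
1.22 10 324.0 74.0
```

Emit:
servo_tool:
  targets: [0,0.004,0,-0.014,-0.001,0,0,0.006,0,-0.028,-0.002,0,0,0.008,0,-0.042,-0.003,0,0,0.01,-0.004,-0.056,-0.004,0,0,0.012,-0.004,-0.068,-0.005,0]

```text
time_s: 9.05
tcp_pos: [0.5991, 0.2141, 0.1833]
eef_rot: [[0.09, -0.912, 0.399], [-0.996, -0.084, 0.031], [0.005, -0.401, -0.916]]
force: [2.5, -3.0, -1.2]
width: 0.3
finger_force: 52.3
```

```bash
cat > e3.py <<'E'
from ik import *
import sys
s=st();m=s["tcp_pos"]+s["eef_rot"]@MID;print("mid box",((m-BO)@BR*1000).round(1), "tilt",np.degrees(np.arccos(-s["eef_rot"][2,2])).round(1),"iron dir err",((s["eef_rot"][:,0])@BR).round(4))
R=tool(22)
for a in sys.argv[1:]:
    p=[float(v) for v in a.split(",")];print(a,end=" ");go(mid2tcp(box(*p),R),R)
E
python3 e3.py 0,0,150 28,0,119 28,0,94
```

```text
9.05 [0.5991 0.2141 0.1833] [ 0.673  0.275 -0.526  0.512 -0.476 -1.005] [ 2.5 -3.  -1.2] 0.3 52.3
mid box [-13.8   0.4 190.9] tilt 23.6 iron dir err [-0.0024 -1.      0.005 ]
0,0,150 go [0.0011 0.0267 0.2853] [-0.009  -0.0018 -0.0001] calls>= 0.29
28,0,119 go [-4.000e-04 -6.160e-02  5.494e-01] [-0.009  -0.0018 -0.0001] calls>= 0.55
28,0,94 go [-0.0012  0.0052  0.7021] [-0.009  -0.0018 -0.0001] calls>= 0.7
```

Emit:
servo_tool:
  targets: [0,-0.01,0.11,-0.003,0,0,0,-0.02,0.22,-0.006,-0.001,0,0,-0.035,0.33,-0.009,-0.002,0,0,-0.05,0.44,-0.009,-0.002,0,0,-0.062,0.55,-0.009,-0.002,0]

```text
time_s: 9.68
tcp_pos: [0.6326, 0.2087, 0.1034]
eef_rot: [[0.082, -0.93, 0.358], [-0.997, -0.081, 0.018], [0.012, -0.359, -0.933]]
force: [-37.9, -1.4, 2.7]
width: 0.298
finger_force: 52.6
```

```bash
python3 e3.py 28,0,119 28,0,94; python3 - <<'E'
from h import *
s=manip.get_state();p,d=cams.capture("wrist");cv2.imwrite("pics/w4.png",p[:,:,::-1]);np.savez("w4.npz",p=p,d=d,tcp_pos=s["tcp_pos"],eef_rot=s["eef_rot"])
for X in((28,-42,100),(28-10,-42,100),(38,-42,100),(28,-49,100),(28,-35,100),(18,-49,100),(38,-49,100),(28,-110,117)):print(X,wpix(box(*X),s).round(1))
E
```

```text
9.68 [0.6326 0.2087 0.1034] [ 0.608  0.425 -0.531  0.58  -0.354 -1.044] [-37.9  -1.4   2.7] 0.298 52.6
mid box [ 19.1  -8.  111.4] tilt 21.0 iron dir err [-0.0104 -0.9999  0.0121]
28,0,119 go [-0.0542 -0.073  -0.0301] [ 0.0055 -0.0048 -0.0017] calls>= 0.07
28,0,94 go [-0.0562 -0.0132  0.1255] [ 0.0055 -0.0048 -0.0017] calls>= 0.13
(28, -42, 100) [307.1 141.4]
(18, -42, 100) [330.8 141.3]
(38, -42, 100) [284.7 141.7]
(28, -49, 100) [307.  124.1]
(28, -35, 100) [307.3 158.7]
(18, -49, 100) [330.7 123.6]
(38, -49, 100) [284.4 124.8]
(28, -110, 117) [288.7 -32.4]
```

View pics/w4.png

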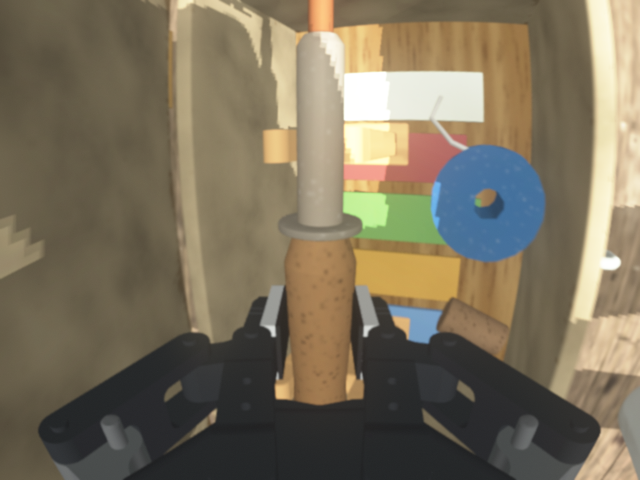

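The wrist view shows the barrel above the narrow rest, whose horns are at about (278,146) and (375,145). The 38 N in −x means the gripper knuckles are pressing the lid, so I'll back off at once.

Emit:
servo_tool:
  targets: [0,0.04,-0.08,0,0,0,0,0.07,-0.16,0,0,0,0,0.08,-0.3,0,0,0,0,0.08,-0.45,0,0,0,0,0.08,-0.6,0,0,0]

```text
time_s: 10.35
tcp_pos: [0.5972, 0.2121, 0.1923]
eef_rot: [[0.088, -0.922, 0.377], [-0.996, -0.081, 0.034], [-0.001, -0.379, -0.926]]
force: [0.2, -0.3, -1.9]
width: 0.301
finger_force: 52.8
```

```bash
python3 e3.py; cat > e4.py <<'E'
from ik import *
# grip point on iron: at box y=+g ; iron slanted: tool z leans beta along box y
def toolb(tilt,beta,sx=-1):
    t=np.radians(tilt);n=BR@[np.cos(t),0,np.sin(t)]
    z=Ro.from_rotvec(n*np.radians(beta)).apply(BR@[np.sin(t),0,-np.cos(t)])
    return frame(np.cross(-n*-sx*-1,z) if 0 else np.cross(n*sx,z)*-1,z)
if __name__=="__main__":
    R=toolb(22,0);print(R.round(3),tool(22).round(3))
    for tilt in(30,35,40):
        for beta in(-30,-20,-10,10,20,30):
            R=toolb(tilt,beta);g=box(28,34,94)-R@[0,0,-.0083]
            b=branches(g,R,8);print(tilt,beta,(R[:,2]@BR).round(2),[x.round(2).tolist() for x in b])
E
python3 e4.py
```

```text
10.35 [0.5972 0.2121 0.1923] [ 0.676  0.269 -0.474  0.42  -0.538 -0.919] [ 0.2 -0.3 -1.9] 0.301 52.8
mid box [-15.8  -1.4 199.8] tilt 22.2 iron dir err [-4.2e-03 -1.0e+00 -9.0e-04]
[[-0.092  0.923  0.373]
 [ 0.996  0.086  0.035]
 [ 0.     0.375 -0.927]] [[ 0.092 -0.923  0.373]
 [-0.996 -0.086  0.035]
 [-0.    -0.375 -0.927]]
30 -30 [ 0.43 -0.5  -0.75] [[0.7, 0.56, -0.6, 1.23, -0.77, 1.31]]
30 -20 [ 0.47 -0.34 -0.81] [[0.6, 0.5, -0.68, 1.41, -0.56, 1.25]]
30 -10 [ 0.49 -0.17 -0.85] [[0.43, 0.45, -0.73, 1.72, -0.34, 1.1]]
30 10 [ 0.49  0.17 -0.85] []
30 20 [ 0.47  0.34 -0.81] [[0.47, 0.44, -0.28, -0.55, -0.28, -2.94]]
30 30 [ 0.43  0.5  -0.75] [[0.3, 0.47, -0.16, -0.94, -0.52, -2.46]]
35 -30 [ 0.5  -0.5  -0.71] [[0.67, 0.56, -0.66, 1.41, -0.77, 1.12]]
35 -20 [ 0.54 -0.34 -0.77] [[0.54, 0.49, -0.73, 1.68, -0.57, 1.01]]
35 -10 [ 0.56 -0.17 -0.81] []
35 10 [ 0.56  0.17 -0.81] []
35 20 [ 0.54  0.34 -0.77] [[0.46, 0.44, -0.29, -0.68, -0.2, -2.77]]
35 30 [ 0.5   0.5  -0.71] [[0.27, 0.46, -0.18, -1.08, -0.48, -2.27]]
40 -30 [ 0.56 -0.5  -0.66] [[0.64, 0.56, -0.71, 1.58, -0.8, 0.95]]
40 -20 [ 0.6  -0.34 -0.72] [[0.49, 0.49, -0.77, 1.9, -0.62, 0.81]]
40 -10 [ 0.63 -0.17 -0.75] []
40 10 [ 0.63  0.17 -0.75] []
40 20 [ 0.6   0.34 -0.72] [[0.41, 0.43, -0.28, -0.92, -0.17, -2.47]]
40 30 [ 0.56  0.5  -0.66] [[0.22, 0.46, -0.2, -1.25, -0.46, -2.03]]
```

```bash
cat > e5.py <<'E'
from ik import *
def toolb(tilt,beta):  # tool x ~ box -y; beta>0: fingers point towards box -y
    return tool(tilt)@Ro.from_euler("y",beta,degrees=True).as_matrix()
if __name__=="__main__":
    R=tool(0);M=np.array([.45,.03,.0165])
    G=M+BR@[0,.034,0]
    for n,b in(("putdown",0),("regrip",18)):
        R=toolb(0,b);print(n,(R[:,2]@BR).round(2),[q.round(2).tolist() for q in branches(G-R@[0,0,-.0083],R,10)])
    for t in(32,36):
        for b in(14,18,22):
            R=toolb(t,b)
            for z in(130,94):
                print(t,b,z,(R[:,2]@BR).round(2),[q.round(2).tolist() for q in branches(box(28,34,z)-R@[0,0,-.0083],R,10)])
    R=tool(0);st();go(mid2tcp(M+[0,0,.15],R),R);go(mid2tcp(M,R),R)
    t=np.load("top0.npz");P=cloud("top",t["d"]);w=(P[...,0]>.36)&(P[...,0]<.52)&(P[...,1]>-.2)&(P[...,1]<.35)
    Z=P[...,2];m=w&(Z>.012);gx=np.zeros((8,11),int)
    for x,y in P[m][:,:2]: gx[int((x-.36)/.02),int((y+.2)/.05)]+=1
    print(gx)
E
python3 e5.py
```

```text
putdown [ 0.  0. -1.] [[0.5, 0.41, -0.68, -0.0, -0.48, -0.41]]
regrip [ 0.   -0.31 -0.95] [[0.63, 0.44, -0.84, 0.56, -0.52, -1.06]]
32 14 130 [ 0.51 -0.24 -0.82] [[0.54, 0.41, -0.71, 1.49, -0.46, -1.9]]
32 14 94 [ 0.51 -0.24 -0.82] [[0.47, 0.46, -0.73, 1.71, -0.43, -2.08]]
32 18 130 [ 0.5  -0.31 -0.81] [[0.59, 0.43, -0.68, 1.4, -0.55, -1.86]]
32 18 94 [ 0.5  -0.31 -0.81] [[0.54, 0.48, -0.72, 1.58, -0.52, -2.02]]
32 22 130 [ 0.49 -0.37 -0.79] [[0.64, 0.46, -0.66, 1.32, -0.64, -1.84]]
32 22 94 [ 0.49 -0.37 -0.79] [[0.6, 0.5, -0.69, 1.47, -0.61, -1.97]]
36 14 130 [ 0.57 -0.24 -0.78] [[0.47, 0.41, -0.75, 1.77, -0.46, -2.13]]
36 14 94 [ 0.57 -0.24 -0.78] [[0.42, 0.46, -0.76, 1.96, -0.46, -2.28]]
36 18 130 [ 0.56 -0.31 -0.77] [[0.54, 0.43, -0.73, 1.63, -0.55, -2.06]]
36 18 94 [ 0.56 -0.31 -0.77] [[0.49, 0.48, -0.75, 1.79, -0.54, -2.2]]
36 22 130 [ 0.54 -0.37 -0.75] [[0.6, 0.45, -0.7, 1.52, -0.63, -2.01]]
36 22 94 [ 0.54 -0.37 -0.75] [[0.56, 0.5, -0.73, 1.66, -0.62, -2.14]]
10.35 [0.5972 0.2121 0.1923] [ 0.676  0.269 -0.474  0.42  -0.538 -0.919] [ 0.2 -0.3 -1.9] 0.301 52.8
go [ 0.8931  1.0875 -0.1999] [-0.1236  0.     -0.0014] calls>= 1.09
go [0.8939 1.466  0.7257] [-0.1236  0.     -0.0014] calls>= 1.47
[[  0   0   0   0   0   0   0   0   0 184  48]
 [  0   0   0   0   0   0   0   0   0 178  36]
 [  6   0   0   0   0   0   0   0   0  37  12]
 [ 27   0   0   0   0   0   0   0   0   0   0]
 [ 19   9   0   0   0   0   0   0   0   0   0]
 [ 14  15   0   0   0   0   0   0   0   0   0]
 [ 16  10   0   0   0   0   0   0   0   0   0]
 [ 20  10   0   0   0   0   0  14  49 152   3]]
```

Emit:
servo_tool:
  targets: [0.15,0.2,-0.1,-0.02,0,0,0.3,0.4,-0.15,-0.045,0,0,0.45,0.6,-0.2,-0.07,0,0,0.6,0.8,-0.2,-0.1,0,0,0.75,1.0,-0.2,-0.124,0,0]

```text
time_s: 10.98
tcp_pos: [0.4578, 0.0865, 0.1632]
eef_rot: [[0.088, -0.996, -0.001], [-0.996, -0.088, 0.001], [-0.002, 0.001, -1.0]]
force: [0.1, -0.5, -2.5]
width: 0.299
finger_force: 52.8
```

```bash
cat > e6.py <<'E'
from ik import *
s=st();M=np.array([.45,.03,.0165]);R=tool(0)
go(mid2tcp(M+[0,0,.03],R),R);go(mid2tcp(M+[0,0,.0005],R),R)
E
python3 e6.py
```

```text
10.97 [0.4578 0.0865 0.1632] [ 0.536  0.182 -0.467 -0.002 -0.922 -0.446] [ 0.1 -0.5 -2.5] 0.299 52.8
go [0.1416 0.0817 0.8334] [ 0.0004  0.0005 -0.0013] calls>= 0.83
go [0.1419 0.0815 1.0301] [ 0.0004  0.0005 -0.0013] calls>= 1.03
```

Emit:
servo_tool:
  targets: [0.05,0.03,0.2,0,0,0,0.1,0.06,0.4,0,0,0,0.14,0.08,0.6,0,0,0,0.14,0.08,0.75,0,0,0,0.14,0.08,0.83,0,0,0]

```text
time_s: 11.6
tcp_pos: [0.4474, 0.0645, 0.0371]
eef_rot: [[0.088, -0.996, -0.002], [-0.996, -0.088, -0.001], [0.0, 0.002, -1.0]]
force: [0.2, 0.1, -2.0]
width: 0.3
finger_force: 52.8
```

Emit:
servo_tool:
  targets: [0,0,0.06,0,0,0,0,0,0.12,0,0,0,0,0,0.17,0,0,0,0,0,0.197,0,0,0,0,0,0.197,0,0,0]

```text
time_s: 12.22
tcp_pos: [0.4462, 0.064, 0.0081]
eef_rot: [[0.089, -0.996, -0.005], [-0.996, -0.089, -0.002], [0.002, 0.005, -1.0]]
force: [-3.6, -0.8, 10.4]
width: 0.296
finger_force: 54.1
```

Emit:
servo_tool:
  targets: [0,0,0,0,0,0,0,0,0,0,0,0,0,0,0,0,0,0,0,0,0,0,0,0,0,0,0,0,0,0]
  gripper: 0.2

```text
time_s: 12.85
tcp_pos: [0.446, 0.064, 0.0069]
eef_rot: [[0.088, -0.996, -0.005], [-0.996, -0.088, -0.002], [0.002, 0.005, -1.0]]
force: [0.2, 0.4, 0.6]
width: 0.599
finger_force: 0.0
```

```bash
cat > e7.py <<'E'
from e5 import *
s=st();R=toolb(0,20);m=s["tcp_pos"]+s["eef_rot"]@MID;print(m)
m[2]=.016;G=m-s["eef_rot"][:,0]*.034
# regrip TCP: axis 10 mm behind TCP along tilted z
R=s["eef_rot"]@Ro.from_euler("y",20,degrees=True).as_matrix();p=G-R@[0,0,-.0125];print(p,IK(p,R,s["joints"])[0].round(2))
go(p,R)
E
python3 e7.py
```

```text
12.85 [0.446  0.064  0.0069] [ 0.505  0.413 -0.673 -0.002 -0.49  -0.415] [0.2 0.4 0.6] 0.599 0.0
[0.44860917 0.02961245 0.01522787]
[0.4459299  0.0591982  0.00420858] [ 0.64  0.46 -0.85  0.6  -0.54 -1.11]
go [0.0318 0.0034 0.0178] [-0.      0.1111  0.    ] calls>= 0.37
```

Emit:
servo_tool:
  targets: [0.005,0,-0.03,0,0.03,0,0.01,0,-0.03,0,0.06,0,0.02,0,-0.03,0,0.09,0,0.024,0.003,-0.02,0,0.111,0,0.024,0.003,-0.004,0,0.111,0]

```text
time_s: 13.48
tcp_pos: [0.4457, 0.0608, 0.0071]
eef_rot: [[0.086, -0.996, 0.025], [-0.935, -0.09, -0.342], [0.343, 0.006, -0.939]]
force: [-0.3, 0.7, -0.4]
width: 0.602
finger_force: 0.0
```

Emit:
servo_tool:
  targets: [0,0,0,0,0,0,0,0,0,0,0,0,0,0,0,0,0,0,0,0,0,0,0,0,0,0,0,0,0,0]
  gripper: -1
  grip_force: 60

```text
time_s: 14.1
tcp_pos: [0.4464, 0.0605, 0.0078]
eef_rot: [[0.084, -0.996, 0.026], [-0.936, -0.088, -0.342], [0.343, 0.004, -0.939]]
force: [3.0, -0.4, 1.1]
width: 0.295
finger_force: 60.0
```

Emit:
servo_tool:
  targets: [-0.02,0,-0.06,0,0,0,-0.05,0,-0.15,0,0,0,-0.1,0,-0.28,0,0,0,-0.15,0,-0.42,0,0,0,-0.2,0,-0.56,0,0,0]

```text
time_s: 14.72
tcp_pos: [0.4402, 0.1178, 0.0764]
eef_rot: [[0.085, -0.996, 0.024], [-0.936, -0.088, -0.342], [0.343, 0.007, -0.939]]
force: [0.7, 0.2, -2.4]
width: 0.296
finger_force: 59.6
```

```bash
python3 - <<'E'
from e5 import *
s=st();p,d=cams.capture("wrist");np.savez("w5.npz",p=p,d=d,tcp_pos=s["tcp_pos"],eef_rot=s["eef_rot"]);cv2.imwrite("pics/w5.png",p[:,:,::-1])
M=cams.camera_params("wrist")["mount"];K=cams.camera_params("wrist")["intrinsics"]
for v in range(30,390,20):
    r=[]
    for u in range(316,325):
        a=np.array([(u-K[0,2])/K[0,0],(v-K[1,2])/K[1,1]]);th=np.linalg.norm(a);q=np.append(a/th*np.sin(th),np.cos(th));q*=d[v,u]/q[2]
        r.append(M[:3,:3]@q+M[:3,3])
    print(v,np.median(r,0).round(4),p[v,320])
E
```

```text
14.72 [0.4402 0.1178 0.0764] [ 0.781  0.358 -0.679  0.369 -0.803 -0.985] [ 0.7  0.2 -2.4] 0.296 59.6
30 [0.121  0.0018 0.0285] [227 149  97]
50 [0.1103 0.0017 0.0249] [229 153 100]
70 [0.0995 0.0017 0.0175] [225 211 187]
90 [0.0903 0.0017 0.0141] [228 215 191]
110 [0.0815 0.0017 0.0108] [227 214 189]
130 [0.0732 0.0017 0.008 ] [226 211 186]
150 [0.0651 0.0017 0.0058] [226 213 186]
170 [0.0573 0.0017 0.0028] [226 213 186]
190 [ 0.0499  0.0017 -0.0006] [228 217 192]
210 [ 0.0423  0.0017 -0.0026] [228 216 190]
230 [ 0.0354  0.0017 -0.0068] [178 138  92]
250 [ 0.029   0.0017 -0.0115] [208 161 108]
270 [ 0.0225  0.0017 -0.0155] [217 168 112]
290 [ 0.0154  0.0017 -0.0176] [207 160 104]
310 [ 0.008   0.0017 -0.0194] [185 141  91]
330 [ 0.0008  0.0017 -0.022 ] [130  98  63]
350 [-0.0069  0.0017 -0.024 ] [132  99  65]
370 [-0.0146  0.0017 -0.0265] [131  97  64]
```

View pics/w5.png

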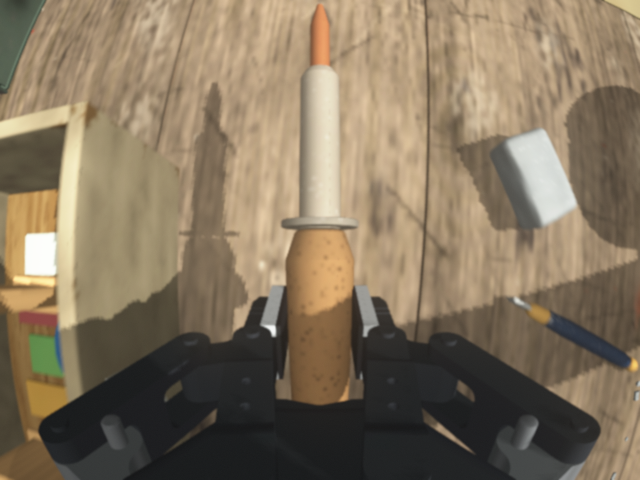

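The wrist view shows the iron gripped with the tool leaning about 20° along it: guard at (319,222), barrel end at (319,68), tip end at (321,6).

```bash
cat > e8.py <<'E'
from e5 import *
s=np.load("w5.npz");R=s["eef_rot"];th=np.radians(19.5);a=np.array([np.cos(th),0,np.sin(th)]);n=np.array([np.sin(th),0,-np.cos(th)])
A0=np.mean([np.array([.0008,.0007,-.022])-.014*n,np.array([.0651,.0007,.0058])-.0085*n,np.array([.0815,.0007,.0108])-.0085*n,np.array([.0154,.0007,-.0176])-.014*n],0)
print([((np.array(p)-A0)@n).round(4) for p in([.0008,0,-.022],[.0651,0,.0058],[.0154,0,-.0176])])
def tl(u,v,off):
    o,d=wray(u,v,s);o=R.T@(o-s["tcp_pos"]);d=R.T@d;t=((A0+off*n-o)@n)/(d@n);return o+d*t
for nm,v,y,off in(("guard",222,-.003,0),("shoulder",67,-.072,.006),("tip",6,-.112,0)):
    X=tl(319.5,v,off);print(nm,X.round(4),"mid along",((X-A0)@a+y).round(4))
E
python3 e8.py
```

```text
[np.float64(0.0132), np.float64(0.0085), np.float64(0.014)]
guard [0.0359 0.0015 0.0045] mid along -0.0041
shoulder [0.1016 0.0015 0.0214] mid along -0.0055
tip [0.1375 0.0016 0.0405] mid along -0.0053
```

```bash
cat >> e5.py <<'E'
_t=np.radians(19.5);_a=np.array([np.cos(_t),0,np.sin(_t)]);_n=np.array([np.sin(_t),0,-np.cos(_t)])
_A=np.mean([np.array([.0008,0,-.022])-.014*_n,np.array([.0651,0,.0058])-.0085*_n,np.array([.0815,0,.0108])-.0085*_n,np.array([.0154,0,-.0176])-.014*_n],0)
MID2=_A-.005*_a+[0,.001,0]
def tgt(p,tilt=34):
    R=toolb(tilt,19.5);return box(*p)-R@MID2,R
E
cat > e9.py <<'E'
from e5 import *
import sys
s=st();m=s["tcp_pos"]+s["eef_rot"]@MID2;d=s["eef_rot"]@_a
print("mid box",((m-BO)@BR*1000).round(1),"iron dir",(d@BR).round(4))
q=s["joints"]
for a in sys.argv[1:]:
    P=tgt([float(v) for v in a.split(",")]);q,e=IK(*P,q);print(a,q.round(2),round(e,4),end=" ");go(*P)
E
python3 e9.py -190,0,300 -60,0,240 28,0,125 28,0,92
```

```text
14.78 [0.4422 0.1204 0.0784] [ 0.783  0.355 -0.674  0.37  -0.804 -0.985] [ 1.5  1.2 -1. ] 0.297 59.7Traceback (most recent call last):
  File "e9.py", line 3, in <module>
    s=st();m=s["tcp_pos"]+s["eef_rot"]@MID2;d=s["eef_rot"]@_a
                                                           ^^
NameError: name '_a' is not defined
```

```bash
sed -i 's/^from e5 import \*/from e5 import *\nfrom e5 import _a/' e9.py; python3 e9.py -190,0,300 -60,0,240 28,0,125 28,0,92
```

```text
14.78 [0.4422 0.1204 0.0784] [ 0.783  0.355 -0.674  0.37  -0.804 -0.985] [ 1.5  1.2 -1. ] 0.297 59.7
mid box [-175.9  -75.3   86.3] iron dir [-0.0019 -1.      0.0061]
-190,0,300 [ 1.11 -0.04 -0.78  0.82 -1.02 -1.64] 0.0 go [ 0.0161  0.0703 -1.5232] [ 0.1786 -0.0021  0.0632] calls>= 1.52
-60,0,240 [ 0.8   0.2  -0.71  1.06 -0.75 -1.65] 0.0 go [-0.1208 -0.7971 -1.149 ] [ 0.1786 -0.0021  0.0632] calls>= 1.15
28,0,125 [ 0.58  0.45 -0.7   1.5  -0.58 -1.96] 0.0 go [-0.3819 -1.3851 -0.4293] [ 0.1786 -0.0021  0.0632] calls>= 1.39
28,0,92 [ 0.54  0.49 -0.73  1.64 -0.56 -2.09] 0.0 go [-0.4566 -1.3855 -0.2223] [ 0.1786 -0.0021  0.0632] calls>= 1.39
```

Emit:
servo_tool:
  targets: [0,0,-0.2,0.02,0,0.007,0,0,-0.4,0.05,0,0.017,0,0,-0.6,0.08,0,0.028,0,0,-0.8,0.11,0,0.039,0,0,-1.0,0.14,0,0.05]

```text
time_s: 15.4
tcp_pos: [0.4365, 0.1681, 0.2171]
eef_rot: [[-0.067, -0.891, 0.449], [-0.949, -0.082, -0.304], [0.308, -0.447, -0.84]]
force: [0.4, -0.2, -1.8]
width: 0.299
finger_force: 59.7
```

```bash
python3 e9.py -150,0,270 -60,0,230
```

```text
15.4 [0.4365 0.1681 0.2171] [ 0.992  0.051 -0.843  0.794 -0.864 -1.572] [ 0.4 -0.2 -1.8] 0.299 59.7
mid box [-180.7  -27.3  223.9] iron dir [-0.0058 -0.9999  0.0095]
-150,0,270 [ 0.99  0.04 -0.8   0.92 -0.9  -1.66] 0.0 go [-0.1073 -0.3264 -0.2386] [ 0.039  -0.0035  0.0138] calls>= 0.33
-60,0,230 [ 0.8   0.21 -0.73  1.09 -0.74 -1.69] 0.0 go [-0.2821 -0.7439  0.237 ] [ 0.039  -0.0035  0.0138] calls>= 0.74
```

Emit:
servo_tool:
  targets: [-0.04,-0.12,-0.09,0.012,-0.001,0.004,-0.09,-0.25,-0.15,0.025,-0.002,0.008,-0.14,-0.4,-0.14,0.039,-0.003,0.014,-0.21,-0.58,0.05,0.039,-0.003,0.014,-0.28,-0.744,0.237,0.039,-0.003,0.014]

```text
time_s: 16.02
tcp_pos: [0.5571, 0.207, 0.2229]
eef_rot: [[-0.099, -0.827, 0.553], [-0.955, -0.076, -0.285], [0.278, -0.557, -0.783]]
force: [0.9, 1.3, -0.7]
width: 0.295
finger_force: 59.7
```

```bash
python3 e9.py 0,0,160 28,0,125
```

```text
16.02 [0.5571 0.207  0.2229] [ 0.792  0.214 -0.724  1.086 -0.736 -1.681] [ 0.9  1.3 -0.7] 0.295 59.7
mid box [-5.760e+01  2.000e-01  2.288e+02] iron dir [-1.1e-03 -1.0e+00  9.0e-04]
0,0,160 [ 0.65  0.37 -0.72  1.36 -0.61 -1.87] 0.0 go [-0.1977 -0.0635  0.5604] [ 0.0009 -0.0004  0.0002] calls>= 0.56
28,0,125 [ 0.58  0.45 -0.7   1.5  -0.58 -1.96] 0.0 go [-0.2975 -0.0886  0.841 ] [ 0.0009 -0.0004  0.0002] calls>= 0.84
```

Emit:
servo_tool:
  targets: [-0.07,-0.02,0.2,0,0,0,-0.14,-0.04,0.4,0,0,0,-0.21,-0.06,0.6,0,0,0,-0.26,-0.078,0.74,0,0,0,-0.298,-0.089,0.84,0,0,0]

```text
time_s: 16.65
tcp_pos: [0.6418, 0.2137, 0.1177]
eef_rot: [[-0.1, -0.828, 0.551], [-0.955, -0.076, -0.287], [0.28, -0.555, -0.783]]
force: [-0.4, -0.9, -1.9]
width: 0.299
finger_force: 59.7
```

```bash
python3 e9.py 28,0,105 28,0,94; python3 - <<'E'
from h import *
s=manip.get_state();p,d=cams.capture("wrist");np.savez("w6.npz",p=p,d=d,tcp_pos=s["tcp_pos"],eef_rot=s["eef_rot"])
cv2.imwrite("pics/w6.png",cv2.resize(p[60:440,180:460],None,fx=1.55,fy=1.55,interpolation=cv2.INTER_CUBIC)[:,:,::-1])
for X in((12,-42,100),(44,-42,100),(6,85,100),(50,85,100)):print(X,((wpix(box(*X),s)-[180,60])*1.55).round(1))
E
```

```text
16.65 [0.6418 0.2137 0.1177] [ 0.584  0.448 -0.698  1.483 -0.577 -1.954] [-0.4 -0.9 -1.9] 0.299 59.7
mid box [ 27.4  -0.9 123.6] iron dir [-0.0022 -1.      0.0023]
28,0,105 [ 0.56  0.47 -0.72  1.59 -0.56 -2.04] 0.0 go [-0.0409  0.0655  0.0968] [ 0.0016 -0.001   0.0004] calls>= 0.1
28,0,94 [ 0.54  0.49 -0.72  1.64 -0.56 -2.09] 0.0 go [-0.0615  0.1062  0.1543] [ 0.0016 -0.001   0.0004] calls>= 0.15
(12, -42, 100) [304.3 131. ]
(44, -42, 100) [214.7 146.8]
(6, 85, 100) [321.8 558.2]
(50, 85, 100) [199.9 531.7]
```

View pics/w6.png

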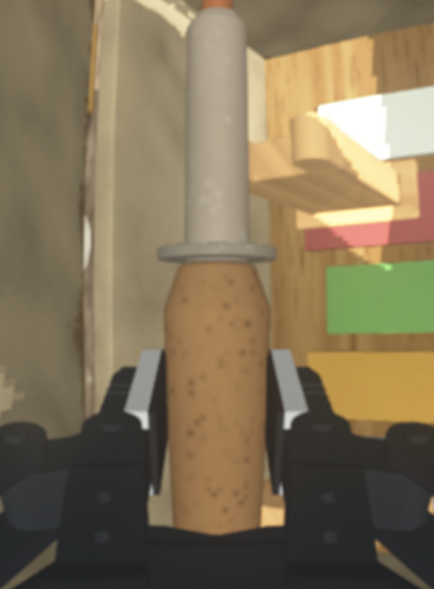

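The crop shows no lid contact. The barrel is above the narrow rest, whose front horn top is near (310,130) against a predicted (304,131), so it is within about 2 mm. I'll measure it by depth.

```bash
cat > e10.py <<'E'
from e5 import *
import sys
def wcloud(s):
    d=s["d"];c=cams.camera_params("wrist");K=c["intrinsics"];M=c["mount"];v,u=np.mgrid[:480,:640]
    a=np.stack([(u-K[0,2])/K[0,0],(v-K[1,2])/K[1,1]],-1);th=np.linalg.norm(a,axis=-1)[...,None]+1e-9
    q=np.concatenate([a/th*np.sin(th),np.cos(th)],-1);q=q/q[...,2:]*d[...,None]
    X=(q@M[:3,:3].T+M[:3,3])@s["eef_rot"].T+s["tcp_pos"];return (X-BO)@BR*1000
s=np.load("w6.npz");B=wcloud(s).reshape(-1,3)
def sh(n,m):
    q=B[m];print(n,len(q),*(f"{np.percentile(q[:,i],3):.1f}/{np.median(q[:,i]):.1f}/{np.percentile(q[:,i],97):.1f}" for i in range(3)) if len(q) else ())
x,y,z=B.T
for zl in(88,92,96,99):sh(f"horn z{zl}",(abs(y+42)<12)&(z>zl)&(z<zl+4)&(x<25)&(x>-10))
sh("horn top",(abs(y+42)<12)&(z>90)&(z<108)&(x<19)&(x>-10))
sh("back horn",(abs(y+42)<12)&(z>90)&(z<108)&(x>36)&(x<60))
sh("barrel",(y<-10)&(y>-65)&(z>110)&(z<140)&(abs(x-28)<14))
sh("handle horns",(abs(y-85)<12)&(z>90)&(z<108)&(x<60)&(x>-10))
sh("front rim",(abs(y)<100)&(z>108)&(z<122)&(x<-60)&(x>-110))
sh("left wall",(abs(x)<50)&(abs(z-115)<6)&(y<-100)&(y>-150))
E
python3 e10.py
```

```text
horn z88 149 5.7/6.3/16.6 -47.0/-36.0/-33.6 88.1/89.8/91.9
horn z92 144 5.7/6.3/16.7 -47.3/-36.7/-33.6 92.2/94.0/95.9
horn z96 369 6.1/8.2/17.0 -47.1/-39.9/-33.6 96.3/98.7/99.9
horn z99 510 7.5/11.3/16.0 -47.0/-40.3/-33.8 99.2/100.4/101.9
horn top 942 5.9/9.6/16.8 -47.1/-39.5/-33.6 90.9/99.3/101.6
back horn 0
barrel 5055 18.2/22.2/31.6 -62.9/-34.8/-11.5 123.3/131.6/133.8
handle horns 0
front rim 11476 -86.8/-81.8/-77.2 -82.3/1.1/85.2 110.1/116.0/117.6
left wall 841 13.9/37.6/48.0 -126.6/-119.8/-111.8 109.3/115.3/118.1
```

```bash
python3 e9.py 27.7,1.5,108 27.7,1.5,94
```

```text
16.7 [0.6421 0.2136 0.1162] [ 0.584  0.451 -0.698  1.484 -0.577 -1.955] [ 1.8 -0.  -3.5] 0.295 59.7
mid box [ 27.7  -1.1 122.2] iron dir [-0.0026 -1.      0.0027]
27.7,1.5,108 [ 0.56  0.47 -0.71  1.57 -0.57 -2.03] 0.0 go [-0.0426  0.0521  0.0677] [ 0.0021 -0.0012  0.0005] calls>= 0.07
27.7,1.5,94 [ 0.55  0.49 -0.72  1.63 -0.56 -2.09] 0.0 go [-0.0688  0.1038  0.1409] [ 0.0021 -0.0012  0.0005] calls>= 0.14
```

Emit:
servo_tool:
  targets: [-0.015,0.01,0.013,0.001,0,0,-0.03,0.02,0.027,0.002,-0.001,0,-0.043,0.035,0.045,0.002,-0.001,0,-0.043,0.052,0.068,0.002,-0.001,0,-0.043,0.052,0.068,0.002,-0.001,0]

```text
time_s: 17.32
tcp_pos: [0.6406, 0.2169, 0.1061]
eef_rot: [[-0.098, -0.823, 0.559], [-0.956, -0.078, -0.282], [0.276, -0.563, -0.779]]
force: [-0.5, -0.6, -1.5]
width: 0.296
finger_force: 59.7
```

```bash
python3 e9.py 27.7,1.5,100 27.7,1.5,94
```

```text
17.32 [0.6406 0.2169 0.1061] [ 0.568  0.462 -0.714  1.564 -0.569 -2.026] [-0.5 -0.6 -1.5] 0.296 59.7
mid box [ 26.5   2.4 112. ] iron dir [ 0.0023 -1.     -0.    ]
27.7,1.5,100 [ 0.55  0.48 -0.72  1.6  -0.56 -2.06] 0.0 go [-0.018   0.0381  0.0687] [-0.0014  0.0004  0.0001] calls>= 0.07
27.7,1.5,94 [ 0.55  0.49 -0.72  1.63 -0.56 -2.09] 0.0 go [-0.0291  0.0606  0.0999] [-0.0014  0.0004  0.0001] calls>= 0.1
```

Emit:
servo_tool:
  targets: [-0.006,0.005,0.025,0,0,0,-0.012,0.02,0.045,-0.001,0,0,-0.018,0.038,0.068,-0.001,0,0,-0.024,0.05,0.084,-0.001,0,0,-0.029,0.06,0.1,-0.001,0,0]

```text
time_s: 17.95
tcp_pos: [0.6422, 0.2163, 0.0881]
eef_rot: [[-0.098, -0.825, 0.557], [-0.956, -0.077, -0.282], [0.276, -0.56, -0.781]]
force: [0.4, -0.4, -1.8]
width: 0.299
finger_force: 59.7
```

```bash
python3 e9.py 27.7,1.5,92
```

```text
17.95 [0.6422 0.2163 0.0881] [ 0.544  0.489 -0.722  1.636 -0.56  -2.087] [ 0.4 -0.4 -1.8] 0.299 59.7
mid box [28.1  1.6 93.9] iron dir [ 1.4e-03 -1.0e+00 -8.0e-04]
27.7,1.5,92 [ 0.54  0.49 -0.72  1.64 -0.56 -2.09] 0.0 go [-0.0022  0.0093  0.0094] [-0.0005  0.0005  0.0001] calls>= 0.01
```

Emit:
servo_tool:
  targets: [-0.001,0.004,0.004,0,0,0,-0.002,0.009,0.009,0,0,0,-0.002,0.009,0.009,0,0,0,-0.002,0.009,0.009,0,0,0,-0.002,0.009,0.009,0,0,0]

```text
time_s: 18.58
tcp_pos: [0.6419, 0.2162, 0.0866]
eef_rot: [[-0.098, -0.824, 0.557], [-0.956, -0.077, -0.282], [0.275, -0.561, -0.781]]
force: [-0.2, 0.1, -1.4]
width: 0.301
finger_force: 59.7
```

Emit:
servo_tool:
  targets: [0,0,0,0,0,0,0,0,0,0,0,0,0,0,0,0,0,0,0,0,0,0,0,0,0,0,0,0,0,0]
  gripper: 0.05

```text
time_s: 19.2
tcp_pos: [0.6419, 0.2162, 0.0866]
eef_rot: [[-0.098, -0.824, 0.557], [-0.956, -0.077, -0.282], [0.276, -0.561, -0.781]]
force: [-0.3, -0.5, -0.1]
width: 0.525
finger_force: 0.0
```

```bash
cat > e11.py <<'E'
from e10 import *
s0=manip.get_state();p,d=cams.capture("wrist");s=dict(d=d,**{k:s0[k] for k in("tcp_pos","eef_rot")});B=wcloud(s).reshape(-1,3);x,y,z=B.T
st()
for a in range(-110,40,10):
    m=(y>a)&(y<a+10)&(abs(x-28)<20)&(z>86)&(z<115)
    q=B[m]
    if len(q)>20:
        t=np.percentile(q[:,2],95);k=q[q[:,2]>t-2];print(a+5,len(q),"top z",t.round(1),"x",np.median(k[:,0]).round(1))
E
python3 e11.py | grep -v horn; python3 e9.py 27.7,1.5,94
```

```text
barrel 5054 18.2/22.2/31.6 -62.9/-34.8/-11.5 123.3/131.6/133.8
front rim 11478 -86.8/-81.8/-77.2 -82.3/1.1/85.2 110.1/116.0/117.6
left wall 842 13.9/37.6/48.0 -126.6/-119.7/-111.8 109.3/115.3/118.1
19.25 [0.6419 0.2162 0.0865] [ 0.542  0.491 -0.724  1.644 -0.559 -2.094] [-0.2  0.2 -0.2] 0.527 0.0
-105 112 top z 96.8 x 27.0
-95 274 top z 98.0 x 26.6
-85 335 top z 97.9 x 26.9
-75 318 top z 98.1 x 26.7
-65 643 top z 101.7 x 27.0
-55 796 top z 101.7 x 27.0
-45 1495 top z 101.6 x 26.1
-35 1962 top z 101.4 x 26.4
-25 972 top z 101.4 x 27.1
-15 1011 top z 101.4 x 27.3
-5 1196 top z 108.0 x 26.7
5 1511 top z 104.9 x 27.3
15 1766 top z 106.4 x 27.3
25 1863 top z 111.1 x 44.0
35 1783 top z 107.0 x 29.3
19.25 [0.6419 0.2162 0.0865] [ 0.542  0.491 -0.724  1.644 -0.559 -2.094] [-0.2  0.2 -0.2] 0.527 0.0
mid box [27.8  1.5 92.4] iron dir [ 1.4e-03 -1.0e+00 -9.0e-04]
27.7,1.5,94 [ 0.55  0.49 -0.72  1.63 -0.56 -2.09] 0.0 go [ 0.0031 -0.0058 -0.0084] [-0.0005  0.0005  0.    ] calls>= 0.01
```

Released: the iron is level and seated, with no finger force. Now I'll retreat along the tool axis.

Emit:
servo_tool:
  targets: [0,0,-0.12,0,0,0,0,0,-0.3,0,0,0,0,0,-0.5,0,0,0,0,0,-0.75,0,0,0,0,0,-1,0,0,0]

```text
time_s: 19.88
tcp_pos: [0.5574, 0.2587, 0.2043]
eef_rot: [[-0.098, -0.825, 0.557], [-0.956, -0.077, -0.282], [0.276, -0.56, -0.781]]
force: [0.5, -0.0, 0.8]
width: 0.524
finger_force: 0.0
```

```bash
cat > e12.py <<'E'
from e10 import *
s0=st();p,d=cams.capture("wrist");s=dict(d=d,**{k:s0[k] for k in("tcp_pos","eef_rot")});W=wcloud(s);B=W.reshape(-1,3);x,y,z=B.T
p2,d2=cams.capture("top");T=((cloud("top",d2)-BO)@BR*1000).reshape(-1,3)
# iron
for a in(-85,-55,-25,-15,15,35,55):
    m=(y>a-5)&(y<a+5)&(abs(x-28)<16)&(z>86)&(z<115);q=B[m]
    if len(q)>20:
        t=np.percentile(q[:,2],95);k=q[q[:,2]>t-2];print("iron",a,len(q),"top z",t.round(1),"x",np.median(k[:,0]).round(1))
for nm,(X,Y,Z) in dict(wrist=(x,y,z),top=T.T).items():
    m=(abs(Y)<125)&(abs(Y)>30)&(Z>140)&(Z<300)&(X>-20)&(X<150)
    for zl in range(140,300,20):
        k=m&(Z>zl)&(Z<zl+20)
        if k.sum()>30:print(nm,"lid z",zl+10,k.sum(),np.percentile(X[k],[3,50,97]).round(1))
    k=(abs(Y)<22)&(Z>200)&(Z<400)&(X>-60)&(X<200)
    for zl in range(200,400,20):
        j=k&(Z>zl)&(Z<zl+20)
        if j.sum()>5:print(nm,"mid z",zl+10,j.sum(),np.percentile(X[j],[3,50,97]).round(1))
R=tool(0);P=[(62,-80,330)]
for q in P: print(IK(box(*q),R,s0["joints"]));go(box(*q),R)
go(box(-40,-80,370),R)
E
python3 e12.py | sed '1,/left wall/d'
```

```text
19.88 [0.5574 0.2587 0.2043] [ 0.865  0.284 -0.679  1.078 -0.76  -1.747] [ 0.5 -0.   0.8] 0.524 0.0
iron -85 124 top z 98.0 x 27.3
iron -55 216 top z 101.7 x 26.9
iron -25 236 top z 101.5 x 27.1
iron -15 245 top z 101.4 x 27.0
iron 15 433 top z 106.2 x 27.8
iron 35 435 top z 105.7 x 27.4
iron 55 418 top z 104.9 x 27.8
wrist lid z 150 2515 [63.2 72.5 77.1]
wrist lid z 170 3221 [61.  65.3 69.6]
wrist lid z 190 4055 [53.7 57.9 62.5]
wrist lid z 210 4796 [46.5 50.7 55.2]
wrist lid z 230 5365 [39.2 43.3 47.8]
wrist lid z 250 6545 [31.7 35.8 40.3]
wrist lid z 270 8301 [24.4 28.2 32.7]
wrist lid z 290 2880 [24.7 28.9 33.7]
wrist mid z 210 1362 [47.3 50.7 54.5]
wrist mid z 230 1689 [40.  43.4 47.2]
wrist mid z 250 2054 [32.7 36.3 40. ]
wrist mid z 270 2626 [ 2.6 26.2 32.2]
wrist mid z 290 3377 [20.6 26.7 30.5]
wrist mid z 310 3226 [23.8 25.8 27.8]
wrist mid z 330 835 [22.6 24.6 26.7]
top lid z 150 54 [50.3 83.1 87.5]
top lid z 170 55 [71.5 76.3 80.3]
top lid z 190 55 [64.1 69.2 73.3]
top lid z 210 57 [57.3 61.2 65.7]
top lid z 230 59 [50.  54.3 58.3]
top lid z 250 74 [42.2 47.1 51.3]
top lid z 270 273 [25.9 31.9 42.4]
top lid z 290 186 [26.6 31.7 36. ]
top mid z 210 7 [59.  60.9 64. ]
top mid z 250 6 [46.1 48.4 49.7]
top mid z 270 102 [ 4.  16.3 40. ]
top mid z 290 62 [15.4 27.1 32.9]
top mid z 310 39 [24.6 26.5 28.6]
top mid z 330 23 [23.5 24.6 26.4]
top mid z 350 38 [21.9 22.9 25. ]
top mid z 370 65 [21.4 24.2 28.4]
(array([ 3.88764792e-01,  4.59816038e-01,  3.67623121e-01,  1.09324191e-15,
       -1.47860341e+00, -2.96262342e-01]), np.float64(4.48781875917325e-15))
go [ 1.1328 -1.0578  0.1095] [-0.1892 -0.1029 -0.0315] calls>= 1.13
go [ 1.3298 -0.647  -0.4614] [-0.1892 -0.1029 -0.0315] calls>= 1.33
```

Emit:
servo_tool:
  targets: [0.1,-0.05,-0.2,-0.03,-0.015,-0.005,0.3,-0.15,-0.4,-0.065,-0.035,-0.011,0.5,-0.25,-0.5,-0.1,-0.055,-0.017,0.75,-0.38,-0.5,-0.14,-0.075,-0.023,1.0,-0.5,-0.5,-0.17,-0.09,-0.028]
  gripper: -1

```text
time_s: 20.6
tcp_pos: [0.5644, 0.141, 0.347]
eef_rot: [[0.075, -0.996, 0.057], [-0.996, -0.077, -0.037], [0.041, -0.055, -0.998]]
force: [1.4, 0.8, -0.6]
width: 0.002
finger_force: 0.0
```

```bash
cat > e13.py <<'E'
from ik import *
import sys
t=float(sys.argv[1]);s=st();R=tool(t);q=s["joints"]
print("tcp box",((s["tcp_pos"]-BO)@BR*1000).round(1))
for a in sys.argv[2:]:
    p=box(*[float(v) for v in a.split(",")]);q,e=IK(p,R,q);print(a,q.round(2),round(e,4),end=" ");go(p,R)
E
python3 e13.py 0 0,-70,365 66,-70,340 66,-70,262
```

```text
20.6 [0.5644 0.141  0.347 ] [ 0.555  0.23   0.047  0.063 -1.359 -0.491] [ 1.4  0.8 -0.6] 0.002 0.0
tcp box [-51.2 -34.7 347. ]
0,-70,365 [ 0.43  0.34  0.26  0.   -1.5  -0.34] 0.0 go [ 0.2339 -0.3508 -0.0915] [-0.0173 -0.0132 -0.0051] calls>= 0.35
66,-70,340 [ 0.4   0.47  0.4   0.   -1.51 -0.31] 0.0 go [ 0.2195 -0.7811  0.0985] [-0.0173 -0.0132 -0.0051] calls>= 0.78
66,-70,262 [ 0.4   0.49  0.25 -0.   -1.33 -0.31] 0.0 go [ 0.1983 -0.7527  0.6173] [-0.0173 -0.0132 -0.0051] calls>= 0.75
```

Emit:
servo_tool:
  targets: [0.12,-0.1,-0.09,-0.009,-0.007,-0.003,0.23,-0.25,-0.1,-0.017,-0.013,-0.005,0.23,-0.45,-0.1,-0.017,-0.013,-0.005,0.225,-0.65,-0.02,-0.017,-0.013,-0.005,0.22,-0.78,0.09,-0.017,-0.013,-0.005]

```text
time_s: 21.22
tcp_pos: [0.6849, 0.1166, 0.3383]
eef_rot: [[0.089, -0.996, 0.001], [-0.996, -0.089, -0.004], [0.005, -0.001, -1.0]]
force: [0.1, -0.3, -0.2]
width: 0.002
finger_force: 0.0
```

```bash
cat > e14.py <<'E'
import numpy as np,sys
for th in map(float,sys.argv[1:]):
    r=150;print(th,"%.0f,-70,%.0f"%(85-r*np.cos(th)+10*np.sin(th)+14,116+r*np.sin(th)+10*np.cos(th)))
E
python3 e14.py 1.22 1.1 1 .9 .8 .7 .6 .5 .4 .3 .2 .1 0; python3 e13.py 0 66,-70,262 $(python3 e14.py 1.15 1.05 .95 .85| cut -d' ' -f2)
```

```text
1.22 57,-70,260
1.1 40,-70,254
1.0 26,-70,248
0.9 14,-70,240
0.8 2,-70,231
0.7 -9,-70,220
0.6 -19,-70,209
0.5 -28,-70,197
0.4 -35,-70,184
0.3 -41,-70,170
0.2 -46,-70,156
0.1 -49,-70,141
0.0 -51,-70,126
21.23 [0.6849 0.1166 0.3383] [ 0.403  0.469  0.399  0.005 -1.502 -0.314] [ 0.1 -0.3 -0.2] 0.002 0.0
tcp box [ 66.5 -70.2 338.3]
66,-70,262 [ 0.4   0.49  0.25 -0.   -1.33 -0.31] 0.0 go [-0.0035  0.0038  0.509 ] [-0.0002 -0.0015 -0.001 ] calls>= 0.51
47,-70,257 [ 0.41  0.46  0.19 -0.   -1.3  -0.32] 0.0 go [-0.0033  0.1305  0.5422] [-0.0002 -0.0015 -0.001 ] calls>= 0.54
33,-70,251 [ 0.42  0.44  0.14 -0.   -1.27 -0.32] 0.0 go [-0.0032  0.2238  0.5821] [-0.0002 -0.0015 -0.001 ] calls>= 0.58
20,-70,244 [ 0.42  0.42  0.09 -0.   -1.24 -0.33] 0.0 go [-0.0031  0.3105  0.6287] [-0.0002 -0.0015 -0.001 ] calls>= 0.63
8,-70,235 [ 0.43  0.4   0.04 -0.   -1.21 -0.34] 0.0 go [-0.0032  0.3906  0.6887] [-0.0002 -0.0015 -0.001 ] calls>= 0.69
```

Emit:
servo_tool:
  targets: [0,0,0.12,0,0,0,0,0,0.25,0,0,0,0,0,0.38,0,0,0,0,0,0.47,0,0,0,0,0,0.51,0,0,0]

```text
time_s: 21.85
tcp_pos: [0.6834, 0.1168, 0.2621]
eef_rot: [[0.091, -0.996, 0.0], [-0.996, -0.091, -0.005], [0.005, -0.0, -1.0]]
force: [-0.1, 0.4, -0.2]
width: -0.001
finger_force: 0.0
```

Emit:
servo_tool:
  targets: [0,0.1,0.02,0,0,0,0,0.18,0.053,0,0,0,0,0.267,0.093,0,0,0,0,0.347,0.147,0,0,0,0,0.427,0.207,0,0,0]

```text
time_s: 22.48
tcp_pos: [0.6217, 0.1111, 0.2352]
eef_rot: [[0.092, -0.996, 0.009], [-0.996, -0.092, -0.003], [0.004, -0.009, -1.0]]
force: [1.9, -2.1, 4.4]
width: -0.001
finger_force: 1.9
```

```bash
cat > e15.py <<'E'
from h import *
p,d=cams.capture("top");X,Y,Z=((cloud("top",d)-BO)@BR*1000).reshape(-1,3).T
for n,lo,hi in(("left",60,125),):
    m=(Y>lo)&(Y<hi)&(Z>122)&(Z<310)&(X>-130)&(X<110)
    th=np.arctan2(Z[m]-116,85-X[m]);print(n,m.sum(),"lid top-surface angle pctl",np.percentile(th,[10,50,90]).round(3),"r max",np.percentile(np.hypot(Z[m]-116,85-X[m]),98).round())
m=(abs(Y)<18)&(Z>60)&(Z<400)&(X>-200)&(X<60)
for a in range(-200,60,15):
    k=m&(X>a)&(X<a+15)
    if k.sum()>5:print("mid x",a+7,k.sum(),np.percentile(Z[k],[5,50,95]).round())
E
python3 e15.py; python3 e13.py 0
```

```text
left 84 lid top-surface angle pctl [0.86  0.893 0.914] r max 177.0
mid x -103 12 [79. 89. 95.]
mid x -88 93 [ 73. 104. 117.]
mid x -73 14 [110. 114. 117.]
mid x -58 67 [306. 326. 330.]
mid x -43 67 [231. 282. 302.]
mid x -28 85 [248. 256. 271.]
mid x -13 77 [238. 247. 255.]
mid x 2 72 [220. 229. 238.]
mid x 17 61 [200. 209. 215.]
mid x 32 12 [189. 196. 200.]
22.52 [0.6194 0.1109 0.2335] [ 0.436  0.388  0.017  0.005 -1.196 -0.347] [ 0.8 -0.2  0.8] 0.0 1.2
tcp box [  0.8 -69.8 233.5]
```

Emit:
servo_tool:
  targets: [0,0.073,0.073,0,0,0,0,0.14,0.147,0,0,0,0,0.2,0.227,0,0,0,0,0.247,0.313,0,0,0,0,0.287,0.407,0,0,0]

```text
time_s: 23.15
tcp_pos: [0.5771, 0.1072, 0.1712]
eef_rot: [[0.092, -0.996, 0.003], [-0.996, -0.092, -0.003], [0.004, -0.003, -1.0]]
force: [-0.5, -0.0, 2.7]
width: -0.005
finger_force: 1.4
```

Emit:
servo_tool:
  targets: [0,0.033,0.093,0,0,0,0,0.053,0.193,0,0,0,0,0.067,0.26,0,0,0,0,0.067,0.28,0,0,0,0,0.067,0.293,0,0,0]

```text
time_s: 23.78
tcp_pos: [0.567, 0.1061, 0.127]
eef_rot: [[0.091, -0.996, 0.001], [-0.996, -0.091, -0.004], [0.004, -0.001, -1.0]]
force: [-1.8, -0.4, 3.0]
width: -0.001
finger_force: 1.1
```

```bash
python3 e15.py; python3 e13.py 0
```

```text
left 556 lid top-surface angle pctl [0.143 0.268 0.875] r max 70.0
mid x -163 89 [139. 144. 151.]
mid x -148 79 [135. 139. 145.]
mid x -133 53 [130. 134. 139.]
mid x -118 72 [124. 129. 134.]
mid x -103 73 [121. 126. 131.]
mid x -88 101 [ 95. 128. 131.]
mid x -73 90 [124. 128. 132.]
mid x -58 36 [123. 127. 130.]
23.82 [0.5671 0.1061 0.1269] [ 0.468  0.399 -0.257  0.005 -0.915 -0.379] [-0.2 -0.2 -1.3] 0.003 0.0
tcp box [-51.8 -69.7 126.9]
```

Emit:
servo_tool:
  targets: [0,0,0.01,0,0,0,0,0,0.02,0,0,0,0,0,0.03,0,0,0,0,0,0.035,0,0,0,0,0,0.035,0,0,0]

```text
time_s: 24.45
tcp_pos: [0.5675, 0.1062, 0.1258]
eef_rot: [[0.093, -0.996, 0.004], [-0.996, -0.093, -0.004], [0.004, -0.004, -1.0]]
force: [-7.9, 0.4, 17.3]
width: -0.001
finger_force: 8.7
```

```bash
python3 e13.py 0;python3 - <<'E'
from h import *
p,d=cams.capture("top");X,Y,Z=((cloud("top",d)-BO)@BR*1000).reshape(-1,3).T
for a in range(-80,80,20):
    k=(X>a)&(X<a+20)&(Y>30)&(Y<120)&(Z>100)&(Z<150);print(a+10,k.sum(),np.median(Z[k]).round(1) if k.any() else "")
E
```

```text
24.45 [0.5675 0.1062 0.1258] [ 0.468  0.399 -0.26   0.007 -0.909 -0.379] [-7.9  0.4 17.3] -0.001 8.7
tcp box [-51.3 -69.6 125.8]
-70 19 124.4
-50 0 
-30 0 
-10 0 
10 30 126.2
30 192 124.6
50 291 124.7
70 280 124.8
```

```bash
cat > e16.py <<'E'
from e5 import *
q0=manip.get_state()["joints"]
for t in(20,25,30,35,40,45):
    for b in(-20,0,15,25):
        R=toolb(t,b);r=[]
        for p in((-165,18,160),(-150,18,90),(-112,18,45)):
            o=branches(box(*p),R,5);r.append(o[0].round(2).tolist() if o else None)
        print(t,b,r)
E
python3 e16.py
```

```text
20 -20 [[0.63, 0.06, -0.61, -0.31, -0.44, -0.22], [0.57, 0.22, -0.6, -0.5, -0.33, 0.03], [0.49, 0.36, -0.5, -0.65, -0.32, 0.24]]
20 0 [[0.82, 0.07, -0.85, 0.56, -0.45, -1.22], None, None]
20 15 [[0.92, 0.15, -0.83, 0.71, -0.7, -1.45], [0.81, 0.27, -0.94, 1.03, -0.5, -1.71], [0.65, 0.38, -0.94, 1.35, -0.42, -1.91]]
20 25 [[0.98, 0.22, -0.78, 0.73, -0.87, -1.53], [0.91, 0.34, -0.87, 0.92, -0.7, -1.72], [0.8, 0.45, -0.86, 1.12, -0.62, -1.83]]
25 -20 [[0.67, 0.04, -0.7, -0.24, -0.29, -0.29], [0.59, 0.21, -0.64, -0.55, -0.21, 0.09], [0.48, 0.35, -0.52, -0.77, -0.24, 0.39]]
25 0 [[0.74, 0.04, -1.0, 0.98, -0.31, -1.56], None, None]
25 15 [[0.9, 0.12, -0.92, 0.92, -0.64, -1.66], [0.71, 0.25, -1.02, 1.39, -0.47, -2.0], [0.54, 0.38, -0.99, 1.75, -0.43, -2.21]]
25 25 [[0.99, 0.2, -0.86, 0.87, -0.83, -1.7], [0.88, 0.33, -0.94, 1.13, -0.68, -1.92], [0.75, 0.44, -0.93, 1.36, -0.62, -2.06]]
30 -20 [None, None, [0.44, 0.34, -0.52, -0.98, -0.2, 0.67]]
30 0 [None, None, None]
30 15 [[0.85, 0.11, -1.01, 1.18, -0.6, -1.88], None, [0.46, 0.38, -1.02, 2.04, -0.48, -2.44]]
30 25 [[0.98, 0.19, -0.93, 1.03, -0.81, -1.87], [0.84, 0.32, -1.01, 1.35, -0.69, -2.13], [0.7, 0.44, -0.98, 1.59, -0.65, -2.26]]
35 -20 [None, None, [0.32, 0.34, -0.51, -1.31, -0.22, 1.12]]
35 0 [None, None, [0.04, 0.36, -0.84, -3.02, -0.24, 3.06]]
35 15 [None, None, None]
35 25 [[0.95, 0.19, -1.0, 1.2, -0.8, -2.05], [0.8, 0.33, -1.06, 1.55, -0.72, -2.32], [0.66, 0.45, -1.02, 1.78, -0.71, -2.45]]
40 -20 [None, [0.32, 0.2, -0.59, -1.4, -0.2, 1.22], [0.14, 0.36, -0.55, -1.72, -0.32, 1.69]]
40 0 [None, [0.03, 0.22, -0.93, -3.0, -0.28, 3.05], None]
40 15 [None, None, None]
40 25 [[0.92, 0.19, -1.05, 1.37, -0.82, -2.22], None, [0.63, 0.47, -1.05, 1.93, -0.78, -2.6]]
45 -20 [None, [0.09, 0.23, -0.65, -1.82, -0.36, 1.84], [-0.02, 0.41, -0.65, -2.05, -0.48, 2.18]]
45 0 [None, [0.02, 0.26, -1.01, -3.04, -0.48, 3.1], None]
45 15 [None, None, None]
45 25 [None, None, None]
```

Emit:
servo_tool:
  targets: [0,0,-0.1,0,0,0,0,0,-0.25,0,0,0,0,0,-0.4,0,0,0,0,0,-0.6,0,0,0,0,0,-0.8,0,0,0]

```text
time_s: 25.12
tcp_pos: [0.5673, 0.1066, 0.2431]
eef_rot: [[0.091, -0.996, 0.003], [-0.996, -0.091, -0.003], [0.003, -0.003, -1.0]]
force: [-0.3, -0.1, 0.0]
width: 0.002
finger_force: 0.0
```

```bash
cat > e17.py <<'E'
from e5 import *
import sys
T,Bt,Y=22,-22,-18.
RH=toolb(T,Bt)@Ro.from_euler("z",90,degrees=True).as_matrix()
t=np.radians(T)
def hp(phi,lift=0,r=None):
    n=np.array([-np.cos(phi),np.sin(phi)]);d=np.array([-np.sin(phi),-np.cos(phi)])
    r=r or np.interp(phi,[0,.4,.9],[68,66,60]);h=11*abs(n@[np.cos(t),np.sin(t)])+1.5+lift
    p=np.array([-93.5,121.5])+r*d+h*n;return box(p[0],Y,p[1]),p.round(1)
if __name__=="__main__":
    s=st();q=s["joints"];print((RH@np.eye(3)).round(2))
    L=[box(-100,-60,230)]+[hp(1.9,25)[0]]+[hp(p)[0] for p in(1.8,1.4,1.1,.8,.5,.25,0)]
    for p in L:
        q,e=IK(p,RH,q);print(((p-BO)@BR*1000).round(),q.round(2),round(e,4))
    go(L[0],RH);go(L[1],RH)
E
python3 e17.py
```

```text
25.12 [0.5673 0.1066 0.2431] [ 0.468  0.294 -0.098  0.005 -1.178 -0.379] [-0.3 -0.1  0. ] 0.002 0.0
[[-0.92 -0.23  0.31]
 [-0.09  0.91  0.41]
 [-0.37  0.35 -0.86]]
[-100.  -60.  230.] [ 0.32  0.08 -0.35 -0.44 -0.73 -1.46] 0.0
[-139.  -18.  173.] [ 0.46  0.08 -0.51 -0.46 -0.53 -1.51] 0.0
[-150.  -18.  143.] [ 0.46  0.11 -0.55 -0.52 -0.47 -1.44] 0.0
[-153.  -18.  115.] [ 0.44  0.16 -0.57 -0.6  -0.43 -1.34] 0.0
[-148.  -18.   96.] [ 0.42  0.2  -0.56 -0.66 -0.41 -1.26] 0.0
[-141.  -18.   83.] [ 0.4   0.24 -0.54 -0.7  -0.4  -1.2 ] 0.0
[-132.  -18.   69.] [ 0.38  0.28 -0.52 -0.75 -0.39 -1.14] 0.0
[-120.  -18.   59.] [ 0.37  0.32 -0.49 -0.77 -0.39 -1.1 ] 0.0
[-105.  -18.   53.] [ 0.35  0.35 -0.46 -0.77 -0.4  -1.09] 0.0
go [-0.0618  0.3235  0.0864] [-0.0016 -0.1875  0.4636] calls>= 1.68
go [-0.3429  0.5874  0.4661] [-0.0016 -0.1875  0.4636] calls>= 1.68
```

Emit:
servo_tool:
  targets: [0,0.06,0,0,-0.02,0.05,0,0.12,0,0,-0.04,0.1,-0.02,0.18,0.02,0,-0.06,0.15,-0.03,0.24,0.04,0,-0.08,0.2,-0.04,0.3,0.05,0,-0.1,0.25]

```text
time_s: 25.75
tcp_pos: [0.5219, 0.1083, 0.2346]
eef_rot: [[-0.635, -0.767, 0.095], [-0.721, 0.632, 0.286], [-0.279, 0.113, -0.954]]
force: [0.4, 0.6, -0.4]
width: 0.003
finger_force: 0.0
```

```bash
python3 e17.py | tail -2
```

```text
go [0.01   0.028  0.0327] [-0.0021 -0.086   0.2123] calls>= 0.77
go [0.1154 0.366  0.442 ] [-0.0021 -0.086   0.2123] calls>= 0.77
```

Emit:
servo_tool:
  targets: [0.02,0.07,0.07,0,-0.018,0.045,0.04,0.14,0.15,0,-0.036,0.09,0.06,0.21,0.24,-0.001,-0.054,0.135,0.09,0.29,0.34,-0.002,-0.072,0.18,0.115,0.366,0.44,-0.002,-0.086,0.212]

```text
time_s: 26.38
tcp_pos: [0.4746, 0.149, 0.173]
eef_rot: [[-0.923, -0.227, 0.311], [-0.088, 0.91, 0.405], [-0.375, 0.346, -0.86]]
force: [0.4, 0.8, 0.2]
width: -0.005
finger_force: 0.0
```

```bash
cat > e18.py <<'E'
from e17 import *
from e15 import *
s=st();print("tcp box",((s["tcp_pos"]-BO)@BR*1000).round(1))
for p in map(float,sys.argv[1:]): print(p,end=" ");go(hp(p)[0],RH,s)
E
python3 e18.py 1.9 1.7 1.5 1.3 1.1 .9
```

```text
left 1485 lid top-surface angle pctl [0.057 0.108 0.466] r max 171.0
mid x -193 28 [257. 268. 272.]
mid x -178 70 [264. 273. 279.]
mid x -163 57 [231. 252. 272.]
mid x -148 26 [135. 194. 239.]
mid x -133 43 [129. 134. 186.]
mid x -118 71 [124. 129. 133.]
mid x -103 74 [118. 125. 131.]
mid x -88 95 [111. 126. 130.]
mid x -73 91 [121. 126. 131.]
mid x -58 84 [121. 126. 132.]
mid x -43 87 [121. 126. 131.]
mid x -28 90 [119. 125. 128.]
mid x -13 86 [120. 125. 130.]
mid x 2 85 [121. 125. 129.]
mid x 17 81 [120. 124. 130.]
mid x 32 92 [120. 125. 129.]
mid x 47 89 [120. 124. 129.]
mid x 62 24 [121. 125. 130.]
26.43 [0.471  0.1489 0.1701] [ 0.46   0.08  -0.52  -0.463 -0.533 -1.514] [-3.   1.1 -2.7] -0.001 0.0
tcp box [-143.5  -18.3  170.1]
1.9 go [ 0.076  -0.0434  0.1122] [ 0.     -0.0017 -0.0006] calls>= 0.11
1.7 go [ 0.137  -0.0694  0.1766] [ 0.     -0.0017 -0.0006] calls>= 0.18
1.5 go [ 0.1811 -0.1003  0.2531] [ 0.     -0.0017 -0.0006] calls>= 0.25
1.3 go [ 0.2054 -0.1344  0.3375] [ 0.     -0.0017 -0.0006] calls>= 0.34
1.1 go [ 0.2095 -0.1651  0.4133] [ 0.     -0.0017 -0.0006] calls>= 0.41
0.9 go [ 0.2016 -0.1895  0.4738] [ 0.     -0.0017 -0.0006] calls>= 0.47
```

Emit:
servo_tool:
  targets: [0.137,-0.07,0.176,0,-0.001,0,0.181,-0.1,0.253,0,-0.001,0,0.205,-0.134,0.337,0,-0.001,0,0.21,-0.165,0.413,0,-0.001,0,0.202,-0.19,0.474,0,-0.001,0]

```text
time_s: 27.05
tcp_pos: [0.476, 0.1493, 0.0906]
eef_rot: [[-0.921, -0.233, 0.311], [-0.093, 0.909, 0.405], [-0.378, 0.344, -0.86]]
force: [0.0, -0.3, 0.9]
width: -0.001
finger_force: 0.4
```

```bash
python3 e18.py .9 .75 .6 .45 .3 .15 0 | grep -v "x -*[0-7][0-9]\b"
```

```text
left 1495 lid top-surface angle pctl [0.056 0.108 0.475] r max 172.0
mid x -148 37 [ 78.  88. 159.]
mid x -133 65 [ 84.  92. 102.]
mid x -118 69 [ 96. 105. 110.]
mid x -103 87 [105. 115. 122.]
mid x -88 97 [112. 125. 131.]
mid x 2 90 [120. 124. 129.]
27.1 [0.4764 0.1492 0.0897] [ 0.404  0.232 -0.535 -0.677 -0.41  -1.226] [-0.6  0.3 -0.6] 0.003 0.0
tcp box [-138.1  -18.4   89.7]
0.9 go [ 0.0372  0.0034 -0.0002] [-0.0001 -0.0001  0.0023] calls>= 0.04
0.75 go [ 0.0357 -0.0166  0.0494] [-0.0001 -0.0001  0.0023] calls>= 0.05
0.6 go [ 0.0262 -0.0375  0.1009] [-0.0001 -0.0001  0.0023] calls>= 0.1
0.45 go [ 0.008  -0.0587  0.1532] [-0.0001 -0.0001  0.0023] calls>= 0.15
0.3 go [-0.0227 -0.0785  0.2017] [-0.0001 -0.0001  0.0023] calls>= 0.2
0.15 go [-0.0634 -0.0965  0.2455] [-0.0001 -0.0001  0.0023] calls>= 0.25
0.0 go [-0.1122 -0.1128  0.2848] [-0.0001 -0.0001  0.0023] calls>= 0.28
```

Emit:
servo_tool:
  targets: [0.034,-0.017,0.05,0,0,0,0.025,-0.038,0.1,0,0,0,0.008,-0.059,0.153,0,0,0,-0.023,-0.079,0.2,0,0,0,-0.063,-0.097,0.245,0,0,0]

```text
time_s: 27.72
tcp_pos: [0.4992, 0.1516, 0.0571]
eef_rot: [[-0.922, -0.231, 0.311], [-0.091, 0.91, 0.405], [-0.377, 0.345, -0.86]]
force: [-0.4, 0.8, 0.8]
width: 0.0
finger_force: 0.5
```

```bash
python3 e18.py .15 0 | grep -v "x -*[0-7][0-9]\b"
```

```text
left 1389 lid top-surface angle pctl [0.06  0.114 0.473] r max 161.0
mid x -103 67 [ 78. 104. 123.]
mid x -88 96 [118. 126. 131.]
mid x 2 83 [119. 124. 128.]
27.77 [0.5001 0.1517 0.0567] [ 0.361  0.329 -0.483 -0.77  -0.396 -1.093] [ 1.1 -0.5 -0.2] -0.005 0.3
tcp box [-114.2  -18.2   56.7]
0.15 go [0.0012 0.0011 0.0003] [-0.0002  0.      0.002 ] calls>= 0.01
0.0 go [-0.0477 -0.0151  0.0397] [-0.0002  0.      0.002 ] calls>= 0.05
```

Emit:
servo_tool:
  targets: [-0.015,-0.004,0.012,0,0,0,-0.03,-0.009,0.024,0,0,0,-0.04,-0.012,0.034,0,0,0,-0.048,-0.015,0.04,0,0,0,-0.048,-0.015,0.04,0,0,0]

```text
time_s: 28.4
tcp_pos: [0.5077, 0.1527, 0.0542]
eef_rot: [[-0.922, -0.231, 0.311], [-0.091, 0.91, 0.405], [-0.377, 0.345, -0.86]]
force: [-0.6, -0.4, 0.8]
width: 0.001
finger_force: 0.3
```

Emit:
servo_tool:
  targets: [-0.01,0,0.003,0,0,0,-0.02,0,0.006,0,0,0,-0.03,0,0.009,0,0,0,-0.03,0,0.009,0,0,0,-0.03,0,0.009,0,0,0]

```text
time_s: 29.02
tcp_pos: [0.5119, 0.1535, 0.0545]
eef_rot: [[-0.922, -0.231, 0.311], [-0.091, 0.91, 0.405], [-0.376, 0.345, -0.86]]
force: [-0.5, -1.6, -1.2]
width: -0.001
finger_force: 0.9
```

Emit:
servo_tool:
  targets: [-0.01,0,0.003,0,0,0,-0.015,0,0.005,0,0,0,-0.02,0,0.007,0,0,0,-0.025,0,0.009,0,0,0,-0.025,0,0.009,0,0,0]

```text
time_s: 29.65
tcp_pos: [0.5125, 0.1537, 0.054]
eef_rot: [[-0.924, -0.23, 0.305], [-0.093, 0.909, 0.405], [-0.371, 0.346, -0.862]]
force: [-10.5, -5.2, 6.1]
width: -0.001
finger_force: 5.3
```

Emit:
servo_tool:
  targets: [-0.008,0,0.003,0,0,0,-0.008,0,0.003,0,0,0,-0.008,0,0.003,0,0,0,0.02,0,0,0,0,0,0.06,0,-0.02,0,0,0]

```text
time_s: 30.28
tcp_pos: [0.508, 0.1527, 0.0549]
eef_rot: [[-0.921, -0.231, 0.314], [-0.091, 0.91, 0.405], [-0.38, 0.344, -0.859]]
force: [-0.6, -0.4, 0.9]
width: 0.002
finger_force: 0.0
```

Emit:
servo_tool:
  targets: [0.1,0,-0.1,0,0,0,0.2,0,-0.25,0,0,0,0.2,0,-0.45,0,0,0,0.2,0,-0.7,0,0,0,0.2,0,-0.9,0,0,0]

```text
time_s: 30.9
tcp_pos: [0.4379, 0.095, 0.1611]
eef_rot: [[-0.92, -0.232, 0.315], [-0.091, 0.91, 0.405], [-0.38, 0.345, -0.858]]
force: [0.3, -0.1, 0.1]
width: 0.0
finger_force: 0.0
```

```bash
cat > e19.py <<'E'
from e10 import *
s0=st();p,d=cams.capture("wrist");s=dict(d=d,**{k:s0[k] for k in("tcp_pos","eef_rot")});B=wcloud(s).reshape(-1,3);x,y,z=B.T
for a in range(30,125,8):
    k=(abs(y)>8)&(abs(y)<19)&(z>a)&(z<a+8)&(x>-150)&(x<-75);w=(abs(y)>30)&(abs(y)<80)&(z>a)&(z<a+8)&(x>-150)&(x<-75);c=(abs(y)<4)&(z>a)&(z<a+8)&(x>-150)&(x<-75)
    print(a+4,k.sum(),"plate x",np.median(x[k]).round(1) if k.any() else "","wall",np.median(x[w]).round(1) if w.any() else "","centre min",x[c].min().round(1) if c.any() else "")
k=(abs(y)<120)&(x>-80)&(x<80)&(z>115)&(z<140)
for a in range(-80,80,40):
    j=k&(x>a)&(x<a+40)
    if j.any():print("lid",a,np.median(z[j]).round(1))
P,D=cams.capture("top");T=np.load("top0.npz")["p"].astype(int)
for n,(u,v) in dict(bottle=(186,308),pliers=(370,275),can=(297,118)).items():
    print(n,np.abs(P[v-25:v+25,u-25:u+25].astype(int)-T[v-25:v+25,u-25:u+25]).mean().round(1))
E
python3 e19.py | sed '1,/left wall/d'
```

```text
30.9 [0.4379 0.095  0.1611] [ 0.332  0.031 -0.575 -0.547 -0.57  -1.321] [ 0.3 -0.1  0.1] 0.0 0.0
34 34 plate x -87.1 wall -86.7 centre min -87.8
42 48 plate x -98.7 wall -86.7 centre min -99.7
50 248 plate x -95.8 wall -86.8 centre min -99.5
58 167 plate x -95.3 wall -86.5 centre min -96.3
66 171 plate x -95.4 wall -86.9 centre min -96.4
74 106 plate x -95.5 wall -87.1 centre min -107.7
82 105 plate x -95.3 wall -87.2 centre min -108.4
90 93 plate x -95.6 wall -87.2 centre min -108.3
98 103 plate x -95.5 wall -87.4 centre min -96.1
106 104 plate x -95.3 wall -87.7 centre min -96.6
114 124 plate x -95.2 wall -87.7 centre min -96.6
122 136 plate x -96.0 wall -89.6 centre min -98.3
lid -80 126.8
lid -40 126.8
lid 0 126.7
lid 40 126.7
bottle 11.5
pliers 5.2
can 7.7
```

```bash
python3 -c "
from rig import manip
print(manip.hand_in())"
```

```text
the job is handed in; nothing more can be done
None
```

I laid the iron level in both notches and let go, shut the lid, then swung the hasp flat over the staple, and handed the job in at about 31 s; the iron (before the lid closed), lid and hasp checked out by depth, I never went near the jar, bottle or pliers, and the hand-in returned no verdict.

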